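# Put the drained grinding wheels away in their cradles

## Robot

A 6-joint arm with a two-finger parallel gripper is mounted at the origin on the work surface. World frame = base frame: x ahead of the robot, y to its left, z up, the work surface at z = 0. Lengths are in mm, angles in degrees, forces in N, time in s.
With the tool pointing down it reaches from about 350 to 850 mm from the base axis. Payload 8.1 kg.
Tool frame: the origin (TCP) lies midway between the tips of the shut fingers; the grasp point (between the pads) lies 19 mm behind it (r.tcp_to_grasp is the distance from the TCP to the grasp point, in mm); z points along the fingers, y is the direction in which the jaws open and shut (so a half turn about z gives the same grasp; the last joint's range is limited). The gripper opens to 85 mm and grips with 20 to 120 N. Pads are 22 mm wide; open, the fingers measure 114 mm over their backs; the gripper's body (76 mm by 85 mm) begins 54 mm behind the grasp point. The pads swing forward as they close: fully open they stand 13 mm farther back than shut.
Start: joints at [-74.507, 7.471, 85.268, -0, 87.261, -4.893], TCP at [209.024, -562.418, 231.292] pointing down, gripper open.
Joint ranges: [-169.43, 169.43], [-51.17, 129.36], [1.28, 143.12], [-76.62, 256.62], [0, 156.53], [-152.29, 152.29]. Speed limits (degrees/s): [136.94, 136.94, 159.86, 180, 180, 180].

## Interface

Orientations are given as [roll, pitch, yaw] about the fixed x, y, z axes, in that order (R = Rz(yaw) Ry(pitch) Rx(roll)).
In Python, from bench import r gives the robot as it stands.
- The arm moves only by the tool jog_arm, never from a script. Its argument "targets" is a list of rows, each a list of 7 numbers: the shift along the tool's x, y, z in m, then the turn, a rotation vector about the tool's x, y, z in rad, then the closure, from 0 (fully open) to 1 (shut). In form: [[dx, dy, dz, wx, wy, wz, claw], ...]. A call has 1 to 5 rows; each row is the pose to reach, as a shift and turn from the pose commanded when the call began, along the tool's axes at that moment; what a row does not reach only later rows make up. A row lasts 1/12 s, in which the tool goes at most 41.7 mm and 7.16 degrees, less where a joint would pass 70% of its speed; a pose out of reach is approached as far as the arm can. A call with a gripper value outside its range is refused whole. The fingers move at their own pace and stop on an object; "newtons" is the grip in N (left out, the last holds). Time passes only in rows, so rows that repeat a pose let the fingers close. It gives the time, the measured TCP pose, the force and the opening at its end, in the units of the state.
- r.sense(): the state, without advancing time (a new reading comes with each control period).
- r.snapshot(name): name is "side" or "top"; returns a dict with "pixels" (480x640x3 uint8, red, green, blue), "fx", "fy", "cx", "cy" (pixels), "origin" and "attitude" of the camera in the world. Camera axes: x right, y down, z forward; pixel columns grow to the right and rows downward; lengths in mm; the calibration is good to about 2 mm. A picture is of the moment at which its call begins. There is no depth.
- r.hand_in(): hands the job in, once; it reports no verdict.
The state is a dict: "time": time; "joint_pos": joint angles; "qd": joint speeds; "joint_efforts": joint torques, N m; "tool_pos": TCP position; "tcp_rot": TCP orientation; "ft_force": force on the tool from outside, world axes, zero at the start; "wrist_torque": the same for the moment, N m; "finger_gap": finger opening in mm.
Only numpy, scipy, OpenCV 4.12 (cv2) and the standard library are available. Lean on these libraries where they do the work, as an engineer would, in place of code of your own. Each camera call takes 0.05 s, during which the arm holds its last target.

## Task

Take the row of four grinding wheels out of the wire drain rack and put them away on the storage board, each standing upright on its rim, fully down and centred in the steel cradle made for it: the one whose slot is a little wider than the wheel and whose length matches its diameter. Wheels crack easily, so set each one down gently instead of dropping it, and do not knock them against one another. Leave the oil bottle and the steel flange between the racks as they are.

Things in the scene. Friction and masses are not known exactly. Their poses are not given: they have to be found in the camera images.
- wheel_a: grey grinding wheel, 125 mm diameter, 20 mm thick (largest and second thinnest of the four), 520 g +-20 %, loose, standing on its rim. Origin: its centre; y axis: the axle (level); x and z turn as it rolls. At the start on two rails in the drain rack, centre 89 mm above the table, between wire hoops 66 mm high (above the table) and 44 mm apart; places 70 mm apart.
- wheel_b: grey grinding wheel, 110 mm diameter, 32 mm thick (second largest and thickest of the four), 600 g +-20 %, loose, standing on its rim. Origin: its centre; y axis: the axle (level); x and z turn as it rolls. At the start on two rails in the drain rack, centre 80 mm above the table, between wire hoops 66 mm high (above the table) and 44 mm apart; places 70 mm apart.
- wheel_c: grey grinding wheel, 95 mm diameter, 13 mm thick (second smallest in diameter and thinnest of the four), 200 g +-20 %, loose, standing on its rim. Origin: its centre; y axis: the axle (level); x and z turn as it rolls. At the start on two rails in the drain rack, centre 72 mm above the table, between wire hoops 66 mm high (above the table) and 44 mm apart; places 70 mm apart.
- wheel_d: grey grinding wheel, 80 mm diameter, 25 mm thick (smallest in diameter, second thickest of the four), 270 g +-20 %, loose, standing on its rim. Origin: its centre; y axis: the axle (level); x and z turn as it rolls. At the start on two rails in the drain rack, centre 63 mm above the table, between wire hoops 66 mm high (above the table) and 44 mm apart; places 70 mm apart.
- cradle_a: fixed sheet-steel cradle for the 125 x 20 mm wheel_a: 119 mm long (x), slot 32 mm wide (y), walls 67 mm high, top 10 mm flared out 5 mm each side. Origin: centre of the underside, 15 mm above the table; z up. Two rails across the slot centre the wheel along x; seated, its centre is 79.0 mm above the origin, its axle along y. Cradles 70 mm apart.
- cradle_b: fixed sheet-steel cradle for the 110 x 32 mm wheel_b: 104 mm long (x), slot 44 mm wide (y), walls 62 mm high, top 10 mm flared out 5 mm each side. Origin: centre of the underside, 15 mm above the table; z up. Two rails across the slot centre the wheel along x; seated, its centre is 72.4 mm above the origin, its axle along y. Cradles 70 mm apart.
- cradle_c: fixed sheet-steel cradle for the 95 x 13 mm wheel_c: 90 mm long (x), slot 25 mm wide (y), walls 56 mm high, top 10 mm flared out 5 mm each side. Origin: centre of the underside, 15 mm above the table; z up. Two rails across the slot centre the wheel along x; seated, its centre is 65.9 mm above the origin, its axle along y. Cradles 70 mm apart.
- cradle_d: fixed sheet-steel cradle for the 80 x 25 mm wheel_d: 76 mm long (x), slot 37 mm wide (y), walls 51 mm high, top 10 mm flared out 5 mm each side. Origin: centre of the underside, 15 mm above the table; z up. Two rails across the slot centre the wheel along x; seated, its centre is 59.4 mm above the origin, its axle along y. Cradles 70 mm apart.
- oil_bottle: small blue oil bottle with white cap, 38 mm across, 105 mm high, loose, standing between the two racks; origin: centre of the underside, z up. To be left alone.
- flange: turned steel wheel flange, 40 mm across, 22 mm high, loose, lying between the two racks nearer the robot; origin: centre of the underside, z up. To be left alone.
There are look-alikes about, which are no part of the job. What is shaped like the wheel_a but blue, green or turquoise is not meant.

How it is judged (in metres and radians):
At the end, for the whole second after the job is handed in: Every wheel rests in its own cradle, its centre within 12 mm of the cradle's middle along and across the slot and within 10 mm of its seated height, its axle within 0.35 rad of the cradle's y axis, at rest and released (x of wheel_a in the frame of cradle_a between -0.012 and 0.012 m and y of wheel_a in the frame of cradle_a between -0.012 and 0.012 m and z of wheel_a in the frame of cradle_a between 0.069 and 0.089 m and angle between the y axis of wheel_a and the y axis of cradle_a, either way round below 0.35 rad and contact force between the fingers and wheel_a below 0.1 N and linear speed of each of wheel_a, wheel_b, wheel_c, wheel_d below 0.02 m/s and angular speed of each of wheel_a, wheel_b, wheel_c, wheel_d below 0.3 rad/s and x of wheel_b in the frame of cradle_b between -0.012 and 0.012 m and y of wheel_b in the frame of cradle_b between -0.012 and 0.012 m and z of wheel_b in the frame of cradle_b between 0.0624 and 0.0824 m and angle between the y axis of wheel_b and the y axis of cradle_b, either way round below 0.35 rad and contact force between the fingers and wheel_b below 0.1 N and x of wheel_c in the frame of cradle_c between -0.012 and 0.012 m and y of wheel_c in the frame of cradle_c between -0.012 and 0.012 m and z of wheel_c in the frame of cradle_c between 0.0559 and 0.0759 m and angle between the y axis of wheel_c and the y axis of cradle_c, either way round below 0.35 rad and contact force between the fingers and wheel_c below 0.1 N and x of wheel_d in the frame of cradle_d between -0.012 and 0.012 m and y of wheel_d in the frame of cradle_d between -0.012 and 0.012 m and z of wheel_d in the frame of cradle_d between 0.0494 and 0.0694 m and angle between the y axis of wheel_d and the y axis of cradle_d, either way round below 0.35 rad and contact force between the fingers and wheel_d below 0.1 N); the robot touches nothing.
It fails at once if a wheel is dropped (faster than 0.5 m/s while not in the fingers, a fall of some 13 mm) ((contact force between the fingers and wheel_a below 0.1 N and linear speed of wheel_a above 0.5 m/s) or (contact force between the fingers and wheel_b below 0.1 N and linear speed of wheel_b above 0.5 m/s) or (contact force between the fingers and wheel_c below 0.1 N and linear speed of wheel_c above 0.5 m/s) or (contact force between the fingers and wheel_d below 0.1 N and linear speed of wheel_d above 0.5 m/s)).
It fails at once if two wheels are knocked together with more than 15 N (contact force between any of wheel_b, wheel_c, wheel_d and wheel_a above 15 N or contact force between any of wheel_c, wheel_d and wheel_b above 15 N or contact force between wheel_d and wheel_c above 15 N).
It fails at once if the oil bottle or the flange is tipped by more than 30 degrees or moved by more than 30 mm (distance of any of oil_bottle, flange from where it was at the start of the episode above 0.03 m or angle between any of oil_bottle, flange's own z axis and vertical above 0.52 rad).
It also fails if it takes over 122 s, if anything falls off the work surface, if the arm or the gripper's body presses on something with over 40 N, if the wrist force passes 120 N, or if a joint passes its speed limit or range.

## Working session

There is one attempt and no reset: what is moved stays moved. The work goes in short steps, Python scripts to look and compute and a tool call to move; the robot and the scene stay as the last step left them, time stands still between calls to the robot, and variables do not carry over. Pictures are saved under pics/ and viewed, and the job is handed in when it is done.

Besides the shell and the picture viewer there is one more tool, called after "Emit:" as name([rows], argument=value, ...), one row to a line, values as JSON. jog_arm: Moves the arm, as the interface text tells. Its arguments: {"type":"object","properties":{"targets":{"type":"array","items":{"type":"array","items":{"type":"number"}}},"newtons":{"type":"number"}},"required":["targets"]}

```bash
ls; mkdir -p pics; python3 - <<'E'
from bench import r
import cv2
print(r.sense())
for n in("side","top"):
    s=r.snapshot(n); cv2.imwrite(f"pics/{n}0.png",cv2.cvtColor(s["pixels"],cv2.COLOR_RGB2BGR))
    print(n,{k:v for k,v in s.items() if k!="pixels"})
E
```

```text
pics
{'time': 0.0, 'joint_pos': array([-7.45070845e+01,  7.51481509e+00,  8.53292805e+01,  1.23763095e-03,
        8.72615686e+01, -4.89346447e+00]), 'qd': array([ 0.03095903, -0.01351284,  0.03981944, -0.02737687, -0.02009951,
        0.02456676]), 'joint_efforts': array([-5.33549228e-04, -5.69390702e+01, -5.00565612e+01, -2.82187411e-04,
        1.46290640e-02, -1.27480976e-05]), 'tool_pos': array([ 208.88703084, -561.87994496,  230.24747507]), 'tcp_rot': array([-1.79894826e+02, -1.02450992e-02,  2.03863103e+01]), 'ft_force': array([ 0.79828385, -0.37189476, -0.50180658]), 'wrist_torque': array([0.03861863, 0.00105362, 0.0351061 ]), 'finger_gap': 85.38559294961684}
side {'fx': 490.89259440277243, 'fy': 490.89259440277243, 'cx': 321.2751547647514, 'cy': 240.80956323282348, 'origin': array([-36.40012478, 843.96511867, 815.74544846]), 'attitude': array([-123.09163007,   -1.18153509, -154.10641416])}
top {'fx': 595.4213098337156, 'fy': 595.4213098337156, 'cx': 322.1599176079027, 'cy': 237.24570757299358, 'origin': array([ 310.42323642, -163.44511718, 1533.43998867]), 'attitude': array([-175.28253551,    0.32649253,  -88.38511546])}
```

View pics/side0.png

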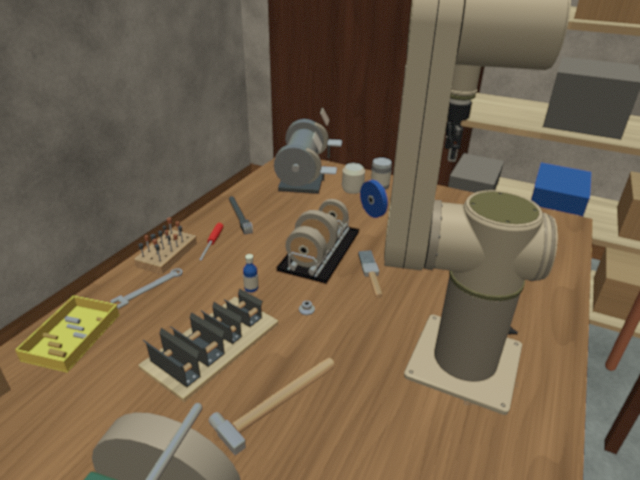

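View pics/top0.png

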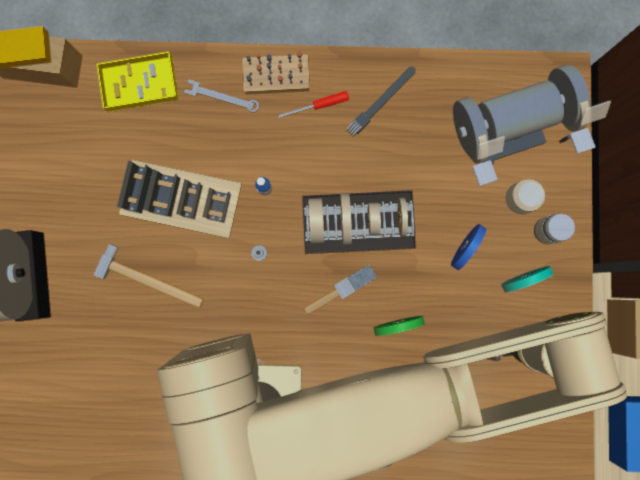

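The top view shows the drain rack with four grey wheels at about (358,220). The cradle board is at (180,198), the bottle at (263,185) and the flange at (259,253). The look-alike discs are blue (468,247), turquoise (528,279) and green (399,326); I'll enlarge the rack and board to confirm.

```bash
cat > h.py <<'E'
import numpy as np, cv2
from scipy.spatial.transform import Rotation as R
from bench import r
def cam(s): 
    return R.from_euler('xyz',s["attitude"],degrees=True).as_matrix(), np.array(s["origin"])
def ray(s,u,v,z):
    M,o=cam(s); d=M@np.array([(u-s["cx"])/s["fx"],(v-s["cy"])/s["fy"],1]); return o+d*(z-o[2])/d[2]
def proj(s,p):
    M,o=cam(s); q=M.T@(np.array(p,float)-o); return np.array([s["cx"]+s["fx"]*q[0]/q[2], s["cy"]+s["fy"]*q[1]/q[2]])
def crop(s,name,x0,y0,x1,y1,k,pts=[]):
    im=cv2.cvtColor(s["pixels"],cv2.COLOR_RGB2BGR)[y0:y1,x0:x1]
    im=cv2.resize(im,None,fx=k,fy=k,interpolation=cv2.INTER_CUBIC)
    for p in pts:
        u,v=proj(s,p); c=(int((u-x0+.5)*k),int((v-y0+.5)*k)); cv2.circle(im,c,2,(0,0,255),-1)
    for u in range(x0-x0%10+10,x1,10): 
        cv2.line(im,((u-x0)*k,0),((u-x0)*k,6),(0,255,255),1)
        if u%20==0: cv2.putText(im,str(u),((u-x0)*k,18),0,.4,(0,255,255),1)
    for v in range(y0-y0%10+10,y1,10):
        cv2.line(im,(0,(v-y0)*k),(6,(v-y0)*k),(0,255,255),1)
        if v%20==0:cv2.putText(im,str(v),(8,(v-y0)*k+4),0,.4,(0,255,255),1)
    cv2.imwrite("pics/"+name,im)
E
python3 - <<'E'
from h import *
s=r.snapshot("top")
print(ray(s,322,237,0))
crop(s,"rack1.png",295,180,425,260,6)
crop(s,"board1.png",110,150,250,245,5)
s=r.snapshot("side")
crop(s,"rackside1.png",270,190,370,285,6)
crop(s,"boardside1.png",130,280,290,400,5)
E
```

```text
[ 437.2965051  -150.71312407    0.        ]
```

View pics/rack1.png

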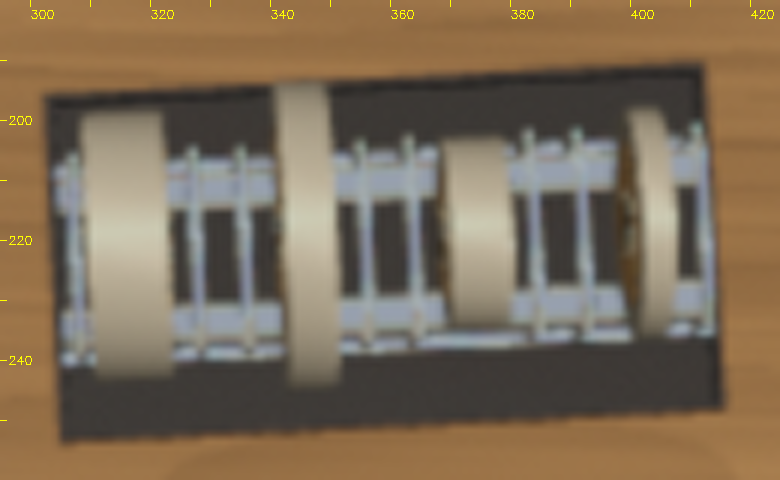

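View pics/board1.png

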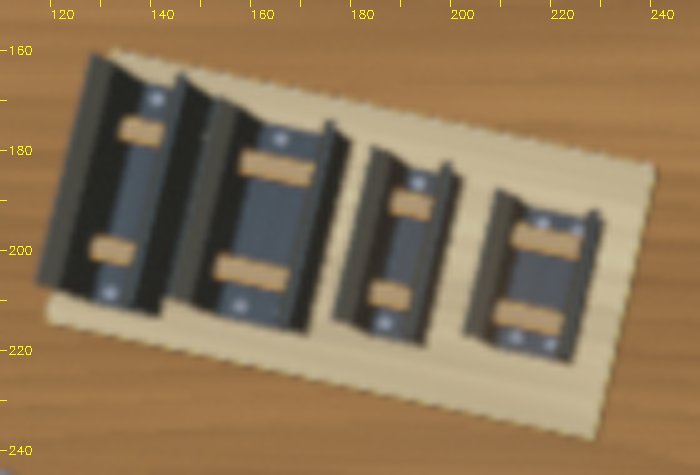

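View pics/rackside1.png

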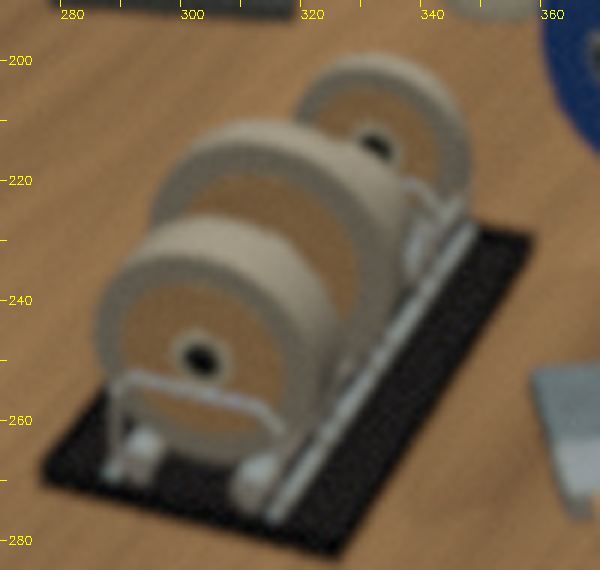

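View pics/boardside1.png

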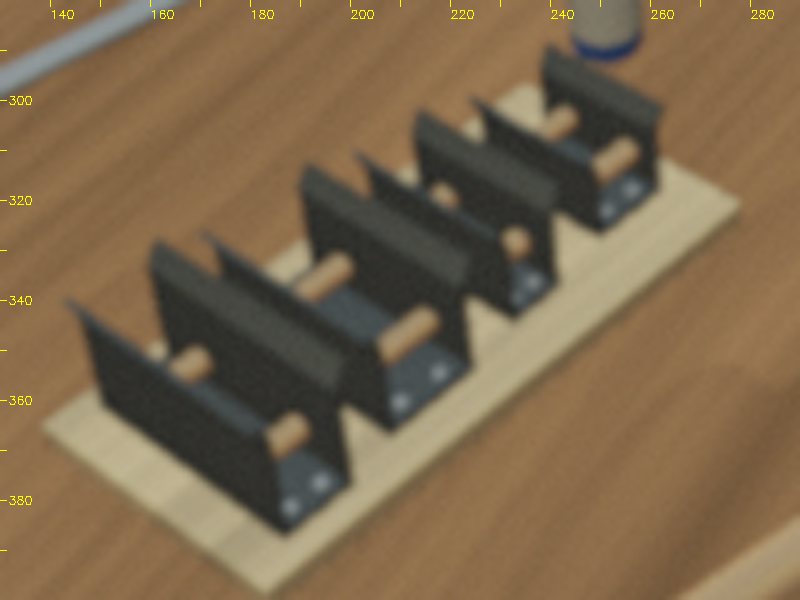

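Rack from left to right in the top view: B (315,220), A (346,219), D (374,218), C (403,217), judged by thickness and diameter. All four are grey, and the coloured discs aren't in the rack. The board from left to right is cradle a, b, c, d. Next I'll fit both poses and check them with an overlay.

```bash
cat > fit.py <<'E'
from h import *
from scipy.optimize import least_squares
W={'a':(125,20,89),'b':(110,32,80),'c':(95,13,72),'d':(80,25,63)}
C={'a':(119,32,67,79.0),'b':(104,44,62,72.4),'c':(90,25,56,65.9),'d':(76,37,51,59.4)}
t=np.linspace(0,2*np.pi,181)
def circ(cx,cy,yaw,D,off,z):
    u=np.array([np.cos(yaw),np.sin(yaw),0]); n=np.array([-np.sin(yaw),np.cos(yaw),0])
    return np.array([cx,cy,z])+off*n+D/2*(np.cos(t)[:,None]*u+np.sin(t)[:,None]*np.array([0,0,1]))
def projm(s,P):
    M,o=cam(s); q=(P-o)@M; return np.c_[s["cx"]+s["fx"]*q[:,0]/q[:,2], s["cy"]+s["fy"]*q[:,1]/q[:,2]]
def rackbox(x,y,yaw,offs): pass
def cradle_pts(k,x,y,yaw):
    L,w,h,_=C[k]; Rz=R.from_euler('z',yaw).as_matrix()
    f=lambda a,b,c: Rz@np.array([a,b,c])+np.array([x,y,15])
    h1=h-10; ls=[]
    for sg in(1,-1):
        prof=[(sg*w/2,0),(sg*w/2,h1),(sg*(w/2+5),h)]
        for a in(-L/2,L/2): ls.append([f(a,*p) for p in prof])
        for p in prof: ls.append([f(-L/2,*p),f(L/2,*p)])
    return ls
E
cat > f1.py <<'E'
from fit import *
s=r.snapshot("top"); sd=r.snapshot("side")
cv=lambda x,y,k,x0,y0:((x+.5)/k-.5+x0,(y+.5)/k-.5+y0)
obs={'b':[(80,115),(163,112),(97,377),(172,375)],'a':[(274,85),(328,82),(290,383),(340,382)],
'd':[(440,138),(505,136),(453,322),(517,320)],'c':[(627,108),(665,106),(643,333),(675,331)]}
obs={k:np.array([cv(*p,6,295,180) for p in v]) for k,v in obs.items()}
def wm(k,x,y,yaw):
    D,T,z=W[k]; out=[]
    P=[projm(s,circ(x,y,yaw,D,o,z)) for o in(T/2,-T/2)]
    return np.array([P[0][P[0][:,1].argmin()],P[1][P[1][:,1].argmin()],P[0][P[0][:,1].argmax()],P[1][P[1][:,1].argmax()]])
def res(p):
    yaw=p[0]; return np.concatenate([(wm(k,p[1+2*i],p[2+2*i],yaw)-obs[k]).ravel() for i,k in enumerate('badc')])
p0=[0]+sum([list(ray(s,*obs[k].mean(0),W[k][2])[:2]) for k in 'badc'],[])
f=least_squares(res,p0); print("wheels yaw",np.degrees(f.x[0]),"rms",np.sqrt(np.mean(f.fun**2)))
for i,k in enumerate('badc'): print(k,f.x[1+2*i:3+2*i].round(1), f.fun[8*i:8*i+8].round(1))
pts=np.array(f.x[1:]).reshape(4,2); print(np.diff(pts,axis=0),np.linalg.norm(np.diff(pts,axis=0),axis=1), np.degrees(np.arctan2(*(pts[0]-pts[3])[::-1]))-90)
co={'a':[(92,53),(37,285),(182,72)],'b':[(217,96),(163,297),(330,122)],'c':[(375,147),(333,320),(447,163)],'d':[(498,190),(463,333),(597,210)]}
co={k:np.array([cv(*p,5,110,150) for p in v]) for k,v in co.items()}
def cm(k,x,y,yaw):
    l=cradle_pts(k,x,y,yaw); # left wall = +y
    return projm(s,np.array([l[1][2],l[0][2],l[6][2]]))
def pose(p,i): 
    return p[0]+i*70*np.sin(p[2]), p[1]-i*70*np.cos(p[2]),p[2]
def rc(p): return np.concatenate([(cm(k,*pose(p,i))-co[k]).ravel() for i,k in enumerate('abcd')])
g=least_squares(rc,[470,330,-.2]); print("board",g.x,np.degrees(g.x[2]),"rms",np.sqrt(np.mean(g.fun**2)),g.fun.round(1))
for i,k in enumerate('abcd'): print(k,np.round(pose(g.x,i),3))
def ov(s,name,x0,y0,x1,y1,k,lines):
    im=cv2.resize(cv2.cvtColor(s["pixels"],cv2.COLOR_RGB2BGR)[y0:y1,x0:x1],None,fx=k,fy=k,interpolation=cv2.INTER_CUBIC)
    for l in lines:
        q=(projm(s,np.array(l))-[x0,y0]+.5)*k-.5
        cv2.polylines(im,[np.round(q).astype(int)],False,(0,0,255),1)
    cv2.imwrite("pics/"+name,im)
wl=[circ(*f.x[1+2*i:3+2*i],f.x[0],W[k][0],o,W[k][2]) for i,k in enumerate('badc') for o in(W[k][1]/2,-W[k][1]/2)]
cl=sum([cradle_pts(k,*pose(g.x,i)) for i,k in enumerate('abcd')],[])
ov(s,"o1.png",295,180,425,260,6,wl); ov(s,"o2.png",110,150,250,245,5,cl)
ov(sd,"o3.png",270,190,370,285,6,wl); ov(sd,"o4.png",130,280,290,400,5,cl)
a=[cv2.imread(f"pics/o{i}.png") for i in(1,2,3,4)]
E
python3 f1.py
```

```text
wheels yaw 4.656543882208584 rms 0.5216644072408628
b [ 471.2 -135.3] [ 0.3 -0.4 -0.5 -0.6 -0.1  0.7  0.4  0.3]
a [ 477.  -208.4] [ 0.2 -0.7 -0.5 -0.7  0.2  0.8  0.1  0.6]
d [ 483.6 -279.8] [ 0.6 -0.7 -0.1 -0.9  0.1  0.9 -0.5  0.7]
c [ 488.4 -350.3] [ 0.6 -0.5 -0.4 -0.5 -0.1  0.5 -0.1  0.5]
[[  5.79920947 -73.08173105]
 [  6.65111199 -71.45064519]
 [  4.81505691 -70.45242644]] [73.31146052 71.75954284 70.61677679] 4.591556021977297
board [ 5.46173638e+02  3.23055013e+02 -1.92021313e-01] -11.002010802202285 rms 0.5726212126659461 [ 0.8 -0.2  0.  -0.1 -0.7 -0.4  0.7  0.1  1.4  0.5 -0.8 -0.5  0.1 -0.1
 -0.1  0.4 -0.6 -0.3  0.2 -0.1  0.1  0.9 -1.2 -0.1]
a [ 5.46174e+02  3.23055e+02 -1.92000e-01]
b [ 5.32815e+02  2.54342e+02 -1.92000e-01]
c [ 5.19456e+02  1.85628e+02 -1.92000e-01]
d [ 5.06097e+02  1.16915e+02 -1.92000e-01]
```

View pics/o1.png

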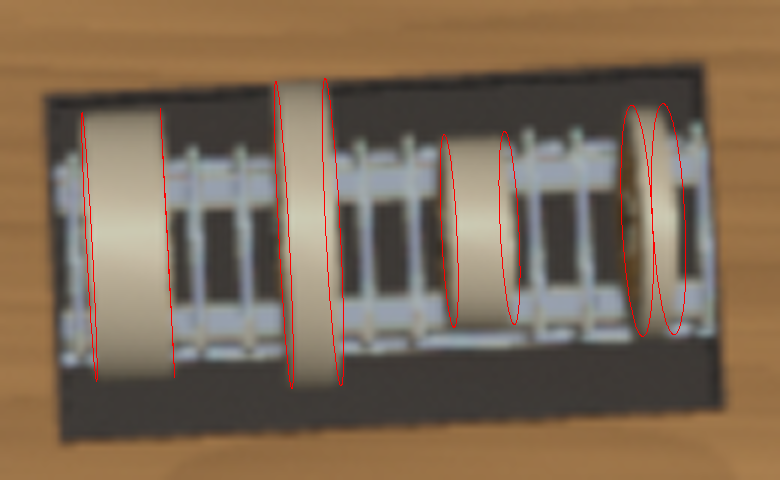

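View pics/o2.png

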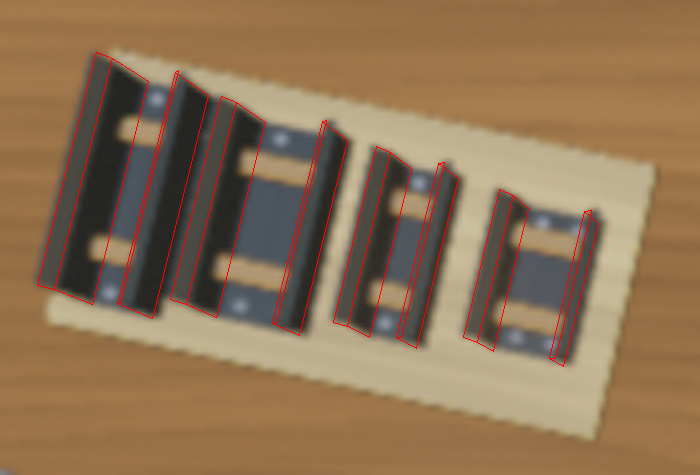

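View pics/o3.png

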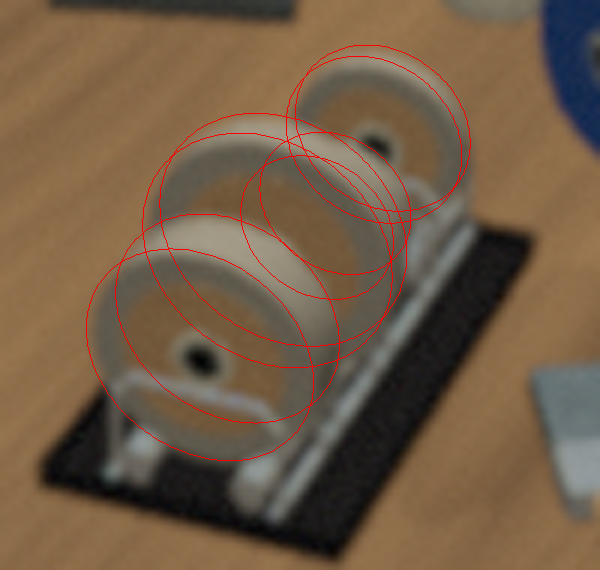

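View pics/o4.png

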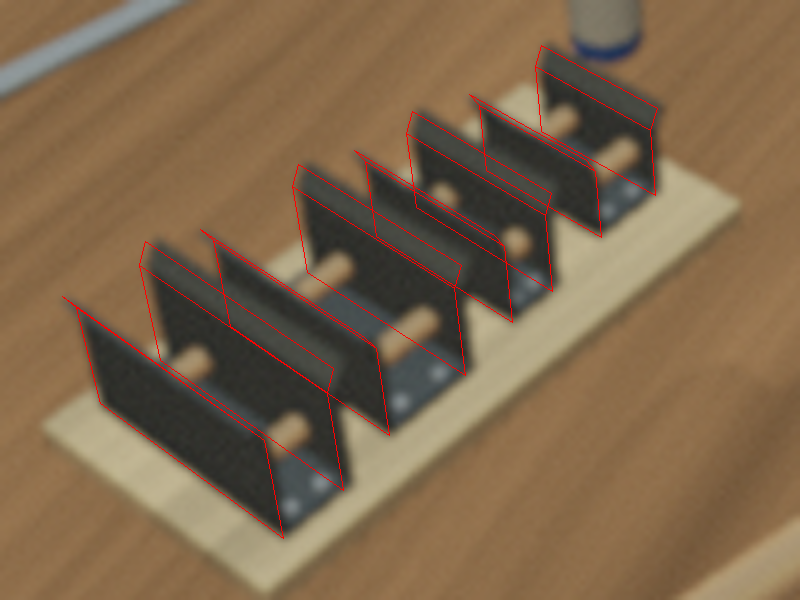

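The overlays fit within about 1 px. The board yaw is -11.0°, the rack yaw is 4.6°, and spacing and line directions agree with the stated sizes. I'll move B first, then A, D and C, so the way to the board stays clear.

```bash
cat > go.py <<'E'
import sys
from h import *
x,y,z,yaw=map(float,sys.argv[1:5])
st=r.sense(); M=R.from_euler('xyz',st["tcp_rot"],degrees=True)
T=R.from_euler('xyz',[180,0,yaw],degrees=True)
d=M.inv().apply(np.array([x,y,z])-st["tool_pos"]); w=(M.inv()*T).as_rotvec()
print("t",round(st["time"],2),"pos",st["tool_pos"].round(1),"rot",st["tcp_rot"].round(2),"F",st["ft_force"].round(1),"gap",round(st["finger_gap"],1))
print("shift m",(d/1000).round(4),"rotvec",w.round(4))
E
python3 go.py 471 -135 200 4.65
```

```text
t 0.3 pos [ 209.  -562.2  230.9] rot [-179.96   -0.     20.39] F [-0.6 -0.1 -1.1] gap 85.4
shift m [ 0.3944 -0.3092  0.0312] rotvec [-0.0007  0.      0.2746]
```

Emit:
jog_arm([
  [0.08,-0.062,0,0,0,0.06,0.4],
  [0.16,-0.124,0,0,0,0.12,0.4],
  [0.24,-0.186,0.0,0,0,0.18,0.4],
  [0.31,-0.245,0.0,0,0,0.24,0.4],
  [0.31,-0.245,0.0,0,0,0.275,0.4],
], newtons=40)

```text
time: 0.72
tool_pos: [318.4, -383.2, 231.2]
tcp_rot: [180.0, -0.0, 4.4]
ft_force: [0.6, -0.5, 0.2]
finger_gap: 50.8
```

```bash
python3 go.py 471 -135 170 4.65
```

```text
t 0.72 pos [ 318.4 -383.2  231.2] rot [ 1.8e+02 -1.0e-02  4.4e+00] F [ 0.6 -0.5  0.2] gap 50.8
shift m [ 0.1711 -0.2357  0.0612] rotvec [ 0.     -0.0001 -0.0044]
```

Emit:
jog_arm([
  [0.171,-0.236,0.0,0,0,0,0.36],
  [0.171,-0.236,0,0,0,0,0.36],
  [0.171,-0.236,0.0,0,0,0,0.36],
  [0.171,-0.236,0.0,0,0,0,0.36],
  [0.171,-0.236,0.0,0,0,0,0.36],
])

```text
time: 1.13
tool_pos: [426.8, -205.0, 231.6]
tcp_rot: [180.0, -0.0, 4.6]
ft_force: [0.7, -0.9, -0.3]
finger_gap: 54.9
```

Emit:
jog_arm([
  [0.0,-0.09,0.0,0,0,0,0.36],
  [0.06,-0.09,0,0,0,0,0.36],
  [0.06,-0.09,0.0,0,0,0,0.36],
])

```text
time: 1.38
tool_pos: [478.5, -109.4, 231.3]
tcp_rot: [180.0, -0.0, 4.7]
ft_force: [0.2, -1.6, 0.5]
finger_gap: 54.7
```

```bash
python3 go.py 471 -135 170 4.65
```

```text
t 1.38 pos [ 478.5 -109.4  231.3] rot [ 1.80e+02 -4.00e-02  4.67e+00] F [ 0.2 -1.6  0.5] gap 54.7
shift m [-0.0096  0.0249  0.0613] rotvec [ 0.     -0.0006  0.0004]
```

Emit:
jog_arm([
  [-0.01,0.025,0.03,0,0,0,0.36],
  [-0.01,0.025,0.061,0,0,0,0.36],
  [-0.01,0.025,0.061,0,0,0,0.36],
  [-0.01,0.025,0.061,0,0,0,0.36],
])

```text
time: 1.72
tool_pos: [469.2, -137.2, 168.8]
tcp_rot: [-179.9, 0.2, 4.6]
ft_force: [-0.2, 0.4, 0.7]
finger_gap: 54.3
```

```bash
python3 go.py 471 -135 95 4.65; python3 - <<'E'
from h import *
crop(r.snapshot("side"),"s2.png",260,150,380,285,4); crop(r.snapshot("top"),"t2.png",270,160,430,260,4)
E
```

```text
t 1.72 pos [ 469.2 -137.2  168.8] rot [-179.87    0.24    4.62] F [-0.2  0.4  0.7] gap 54.3
shift m [ 0.0023 -0.0018  0.0738] rotvec [-0.0023  0.0041 -0.0005]
```

View pics/s2.png

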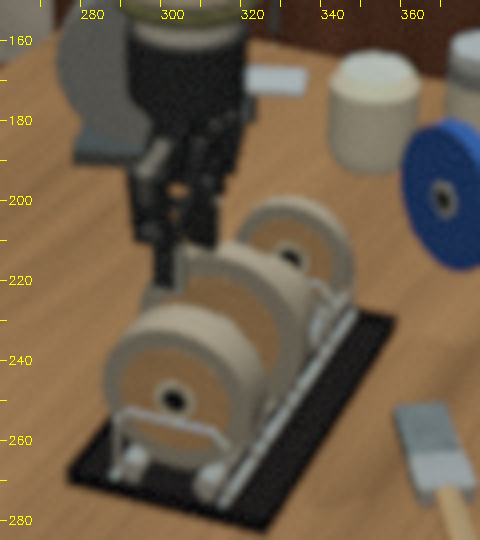

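View pics/t2.png

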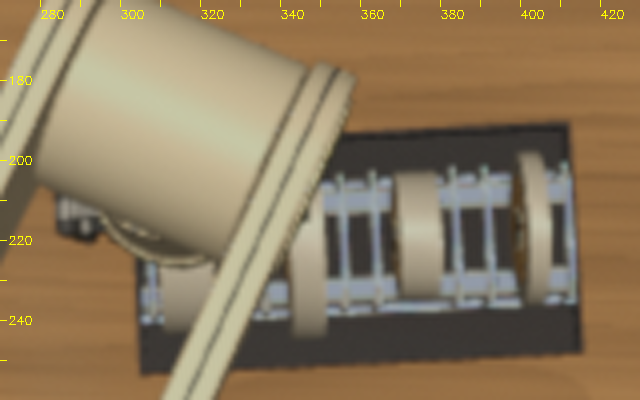

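```bash
python3 - <<'E'
from h import *
s=r.snapshot("side")
print(proj(s,[469,-137,169]))
st=r.sense();M=R.from_euler('xyz',st["tcp_rot"],degrees=True)
for sg in(1,-1): print(proj(s,st["tool_pos"]+M.apply([0,sg*27,-7])))
print(proj(s,[471,-135,135]),st["tool_pos"])
E
```

```text
[306.05113566 217.34235729]
[309.44153475 208.5710592 ]
[301.34415833 218.13449895]
[304.9809902  228.63591263] [ 471.70301005 -138.77099702  172.57189212]
```

Emit:
jog_arm([
  [0,0,0,0,0,0,0.36],
  [0,0,0,0,0,0,0.36],
])

```text
time: 2.03
tool_pos: [471.6, -138.7, 172.1]
tcp_rot: [179.9, -0.1, 4.6]
ft_force: [0.2, 0.6, -1.0]
finger_gap: 54.6
```

```bash
python3 go.py 471 -135 92 4.65
```

```text
t 2.03 pos [ 471.6 -138.7  172.1] rot [ 1.7993e+02 -1.5000e-01  4.5800e+00] F [ 0.2  0.6 -1. ] gap 54.6
shift m [-0.0005 -0.0038  0.0801] rotvec [ 0.0012 -0.0026 -0.0012]
```

Emit:
jog_arm([
  [0,-0.004,0.02,0,0,0,0.36],
  [0,-0.004,0.04,0,0,0,0.36],
  [0,-0.004,0.06,0,0,0,0.36],
  [0,-0.004,0.08,0,0,0,0.36],
  [0,-0.004,0.08,0,0,0,0.36],
])

```text
time: 2.45
tool_pos: [468.0, -133.2, 86.9]
tcp_rot: [-179.9, 0.3, 4.6]
ft_force: [-0.8, 0.4, -1.5]
finger_gap: 54.5
```

Emit:
jog_arm([
  [0,0,0,0,0,0,0.5],
  [0,0,0,0,0,0,0.55],
  [0,0,0,0,0,0,0.6],
  [0,0,0,0,0,0,0.65],
  [0,0,0,0,0,0,0.7],
])

```text
time: 2.87
tool_pos: [471.8, -134.5, 92.4]
tcp_rot: [179.9, -0.2, 4.6]
ft_force: [-1.1, 0.3, 6.4]
finger_gap: 31.9
```

```bash
python3 go.py 471 -135 92 4.65;python3 - <<'E'
from h import *
crop(r.snapshot("side"),"s3.png",260,150,380,285,4)
E
```

```text
t 2.87 pos [ 471.8 -134.5   92.4] rot [ 1.7993e+02 -1.7000e-01  4.6300e+00] F [-1.1  0.3  6.4] gap 31.9
shift m [-0.0009  0.0005  0.0004] rotvec [ 0.0012 -0.003  -0.0004]
```

View pics/s3.png

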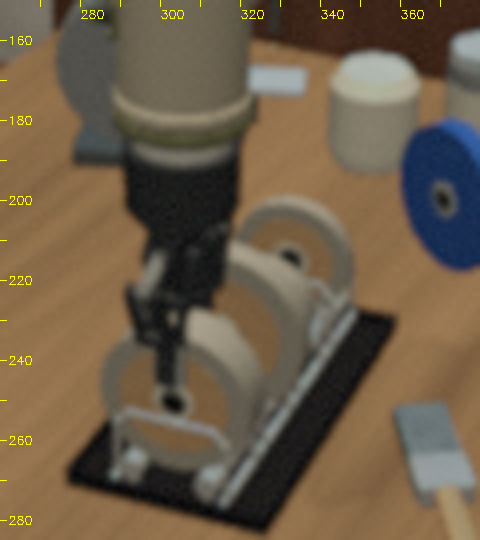

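The pads hold B at a gap of 31.9 mm. Next I'll lift it.

Emit:
jog_arm([
  [0,0,-0.01,0,0,0,0.75],
  [0,0,-0.03,0,0,0,0.75],
  [0,0,-0.06,0,0,0,0.75],
  [0,0,-0.1,0,0,0,0.75],
  [0,0,-0.14,0,0,0,0.75],
], newtons=60)

```text
time: 3.33
tool_pos: [468.7, -133.2, 230.6]
tcp_rot: [-179.9, 0.2, 4.6]
ft_force: [1.0, 0.2, -5.8]
finger_gap: 31.5
```

Emit:
jog_arm([
  [0,-0.015,-0.01,0,0,0,0.75],
  [0,-0.045,-0.01,0,0,0,0.75],
  [0,-0.08,-0.01,0,0,0,0.75],
  [0,-0.115,-0.01,0,0,0,0.75],
  [0,-0.15,-0.01,0,0,0,0.75],
])

```text
time: 3.75
tool_pos: [457.3, 16.9, 240.4]
tcp_rot: [-180.0, 0.0, 4.6]
ft_force: [1.6, 0.5, -5.8]
finger_gap: 31.7
```

```bash
python3 go.py 533 254.5 240 -11
```

```text
t 3.75 pos [457.3  16.9 240.4] rot [-1.7998e+02  5.0000e-02  4.5700e+00] F [ 1.6  0.5 -5.8] gap 31.7
shift m [ 0.0944 -0.2309  0.0004] rotvec [-2.000e-04  9.000e-04  2.718e-01]
```

Emit:
jog_arm([
  [0.02,-0.03,0,0,0,0.06,0.75],
  [0.04,-0.065,0,0,0,0.12,0.75],
  [0.06,-0.1,0,0,0,0.18,0.75],
  [0.08,-0.14,0,0,0,0.24,0.75],
  [0.095,-0.18,0,0,0,0.27,0.75],
])

```text
time: 4.17
tool_pos: [537.4, 200.3, 240.1]
tcp_rot: [180.0, 0.0, -11.1]
ft_force: [1.5, -0.2, -6.5]
finger_gap: 31.4
```

Emit:
jog_arm([
  [0,-0.02,0,0,0,0,0.75],
  [0,-0.02,0,0,0,0,0.75],
  [0,-0.02,0,0,0,0,0.75],
  [0,-0.02,0,0,0,0,0.75],
])

```text
time: 4.5
tool_pos: [540.5, 217.8, 239.8]
tcp_rot: [179.9, 0.1, -10.8]
ft_force: [0.4, 0.4, -6.1]
finger_gap: 31.1
```

```bash
python3 go.py 533 254.5 160 -11
```

```text
t 4.5 pos [540.5 217.8 239.8] rot [ 1.7993e+02  8.0000e-02 -1.0820e+01] F [ 0.4  0.4 -6.1] gap 31.1
shift m [-0.0141 -0.0347  0.0798] rotvec [0.0013 0.0014 0.0032]
```

Emit:
jog_arm([
  [-0.014,-0.035,0.02,0,0,0,0.75],
  [-0.014,-0.035,0.05,0,0,0,0.75],
  [-0.014,-0.035,0.08,0,0,0,0.75],
  [-0.014,-0.035,0.08,0,0,0,0.75],
  [-0.014,-0.035,0.08,0,0,0,0.75],
])

```text
time: 4.92
tool_pos: [532.1, 253.4, 158.4]
tcp_rot: [179.8, 0.3, -10.9]
ft_force: [1.0, -0.4, -5.2]
finger_gap: 31.6
```

```bash
cat > chk.py <<'E'
import sys
from fit import *
n=sys.argv[1]; ks=sys.argv[2]; box=list(map(int,sys.argv[3:7])) if len(sys.argv)>6 else [120,240,300,400]
p=[546.174,323.055,-.192]
im=r.snapshot("side"); top=r.snapshot("top")
def ov(s,x0,y0,x1,y1,k):
    a=cv2.resize(cv2.cvtColor(s["pixels"],cv2.COLOR_RGB2BGR)[y0:y1,x0:x1],None,fx=k,fy=k,interpolation=cv2.INTER_CUBIC)
    for c in ks:
        i='abcd'.index(c); x,y=p[0]+i*70*np.sin(p[2]),p[1]-i*70*np.cos(p[2])
        for o in(1,-1):
            q=(projm(s,circ(x,y,p[2],W[c][0],o*W[c][1]/2,15+C[c][3]))-[x0,y0]+.5)*k-.5
            cv2.polylines(a,[np.round(q).astype(int)],False,(0,0,255),1)
    return a
A=ov(im,*box,4); B=ov(top,100,140,260,250,4)
cv2.imwrite(f"pics/{n}s.png",A); cv2.imwrite(f"pics/{n}t.png",B)
E
python3 go.py 533 254.5 100 -11; python3 chk.py c1 b
```

```text
t 4.92 pos [532.1 253.4 158.4] rot [179.82   0.27 -10.92] F [ 1.  -0.4 -5.2] gap 31.6
shift m [ 0.001  -0.0014  0.0584] rotvec [0.0032 0.0047 0.0014]
```

View pics/c1s.png

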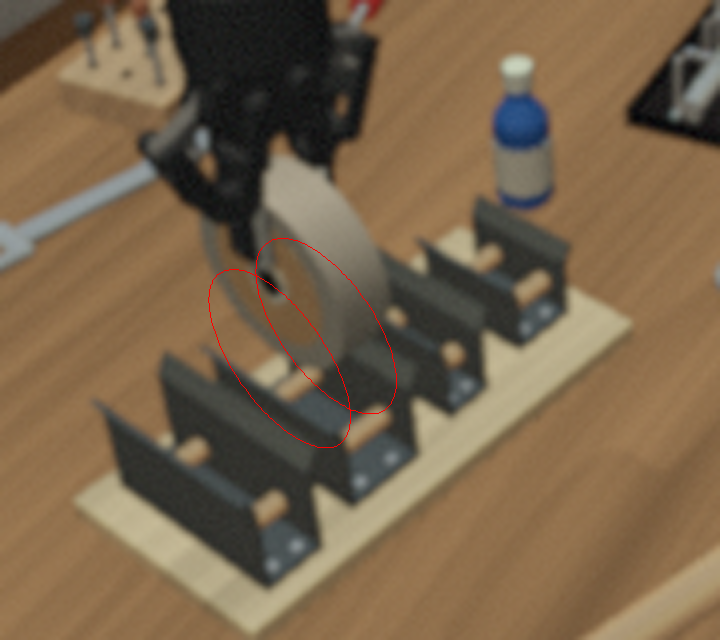

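View pics/c1t.png

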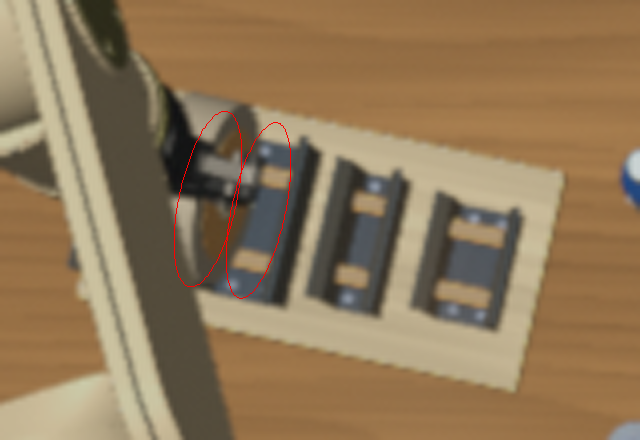

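```bash
python3 - <<'E'
from fit import *
s=r.snapshot("side"); st=r.sense(); print(st["tool_pos"],st["tcp_rot"])
x,y,z=st["tool_pos"]
for o in(16,-16):
    q=(projm(s,circ(x,y,-.192,110,o,z-12.4))-[120,240])*4; print(q.min(0),q.max(0))
E
```

```text
[535.63068572 255.03468202 163.38359861] [-179.87918661   -0.20460253  -10.91120346]
[184.02334715 170.10649891] [329.48159789 357.03072151]
[233.03043127 139.97577483] [377.42246095 323.79309583]
```

Emit:
jog_arm([
  [0,0,0,0,0,0,0.75],
  [0,0,0,0,0,0,0.75],
  [0,0,0,0,0,0,0.75],
])

```text
time: 5.32
tool_pos: [534.7, 255.4, 161.8]
tcp_rot: [-179.9, -0.1, -10.9]
ft_force: [-0.1, 0.1, -5.8]
finger_gap: 31.5
```

```bash
cat > held.py <<'E'
# overlay held wheel: args name key rel yaw
import sys
from fit import *
n,k=sys.argv[1:3]; rel=float(sys.argv[3]); yaw=np.radians(float(sys.argv[4]))
s=r.snapshot("side"); st=r.sense(); print(st["tool_pos"].round(1),st["tcp_rot"].round(2),st["ft_force"].round(1))
x,y,z=st["tool_pos"]; p=[546.174,323.055,-.192]
x0,y0,x1,y1=120,240,280,400
a=cv2.resize(cv2.cvtColor(s["pixels"],cv2.COLOR_RGB2BGR)[y0:y1,x0:x1],None,fx=5,fy=5,interpolation=cv2.INTER_CUBIC)[:, :800]
L=[circ(x,y,yaw,W[k][0],o*W[k][1]/2,z-rel) for o in(1,-1)]
i='abcd'.index(k); L2=cradle_pts(k,p[0]+i*70*np.sin(p[2]),p[1]-i*70*np.cos(p[2]),p[2])
for l,c in [(l,(0,0,255)) for l in L]+[(l,(0,255,0)) for l in L2]:
    q=(projm(s,np.array(l))-[x0,y0]+.5)*5-.5; cv2.polylines(a,[np.round(q).astype(int)],False,c,1)
cv2.imwrite(f"pics/{n}.png",a[:600] if len(sys.argv)<6 else a[-600:])
E
python3 held.py h1 b 12.4 -11
```

```text
[534.5 255.4 161.4] [-1.7995e+02 -8.0000e-02 -1.0850e+01] [-0.1 -0.7 -6.1]
```

View pics/h1.png

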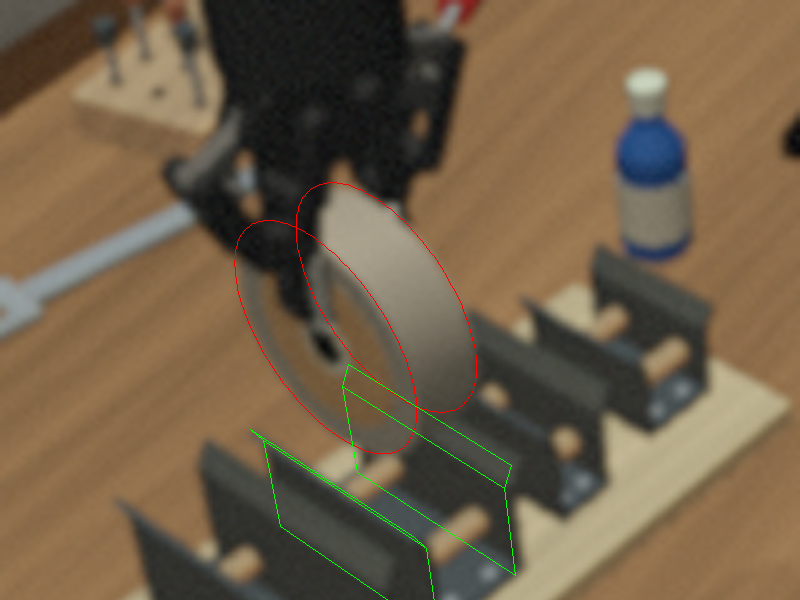

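The held wheel matches its predicted outline within 1 px, directly over cradle b. I'll lower it slowly.

Emit:
jog_arm([
  [-0.001,0.001,0.01,0,0,0,0.75],
  [-0.001,0.001,0.022,0,0,0,0.75],
  [-0.001,0.001,0.034,0,0,0,0.75],
  [-0.001,0.001,0.044,0,0,0,0.75],
  [-0.001,0.001,0.05,0,0,0,0.75],
])

```text
time: 5.78
tool_pos: [531.1, 253.9, 107.0]
tcp_rot: [179.9, 0.2, -10.8]
ft_force: [-0.0, 0.6, -6.4]
finger_gap: 31.6
```

Emit:
jog_arm([
  [0,0,0.002,0,0,0,0.75],
  [0,0,0.003,0,0,0,0.75],
  [0,0,0.004,0,0,0,0.75],
  [0,0,0.005,0,0,0,0.75],
  [0,0,0.006,0,0,0,0.75],
])

```text
time: 6.2
tool_pos: [533.3, 254.8, 105.0]
tcp_rot: [-180.0, -0.1, -10.8]
ft_force: [0.7, -0.3, -6.0]
finger_gap: 31.2
```

```bash
python3 held.py h2 b 12.4 -11
```

```text
[533.1 254.7 104.7] [-1.7997e+02 -5.0000e-02 -1.0840e+01] [ 0.3  0.6 -5.7]
```

View pics/h2.png

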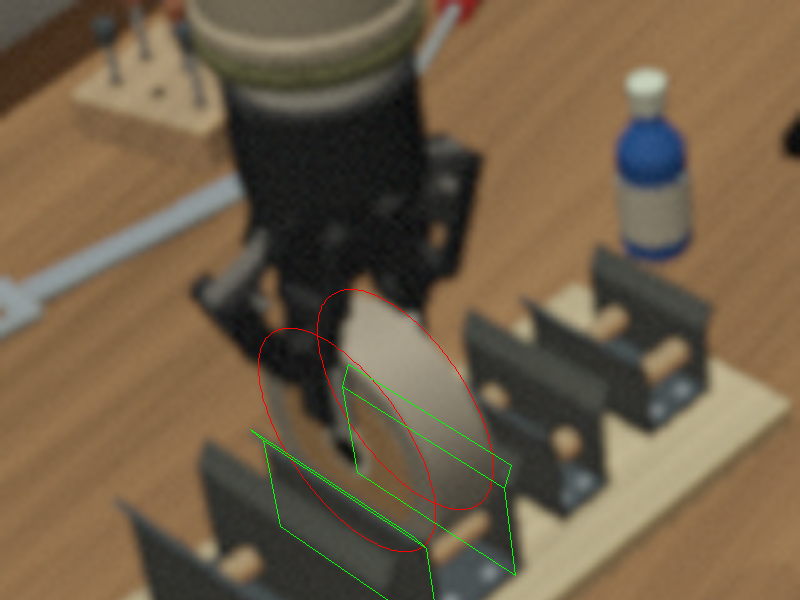

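The wheel is in the slot with 5 mm left to go and no contact yet.

Emit:
jog_arm([
  [0,0,0.001,0,0,0,0.75],
  [0,0,0.002,0,0,0,0.75],
  [0,0,0.003,0,0,0,0.75],
  [0,0,0.004,0,0,0,0.75],
  [0,0,0.004,0,0,0,0.75],
])

```text
time: 6.67
tool_pos: [533.1, 254.6, 100.7]
tcp_rot: [-180.0, -0.0, -10.8]
ft_force: [0.9, -0.2, -3.9]
finger_gap: 31.4
```

Emit:
jog_arm([
  [0,0,0.001,0,0,0,0.75],
  [0,0,0.002,0,0,0,0.75],
  [0,0,0.002,0,0,0,0.75],
])

```text
time: 6.92
tool_pos: [534.0, 254.7, 100.1]
tcp_rot: [-179.9, -0.1, -10.8]
ft_force: [-1.0, -1.6, 5.1]
finger_gap: 31.3
```

The force reversed at z 100.1, against an expected 99.8, so B is seated. Opening.

Emit:
jog_arm([
  [0,0,0,0,0,0,0.6],
  [0,0,0,0,0,0,0.56],
  [0,0,0,0,0,0,0.52],
  [0,0,0,0,0,0,0.48],
  [0,0,0,0,0,0,0.45],
])

```text
time: 7.33
tool_pos: [532.7, 254.6, 98.2]
tcp_rot: [-180.0, 0.0, -10.8]
ft_force: [-0.6, 0.0, -0.1]
finger_gap: 47.0
```

Emit:
jog_arm([
  [0,0,-0.02,0,0,0,0.45],
  [0,0,-0.05,0,0,0,0.45],
  [0,0,-0.09,0,0,0,0.45],
  [0,0.02,-0.12,0,0,0,0.45],
  [0,0.06,-0.12,0,0,-0.05,0.45],
])

```text
time: 7.75
tool_pos: [525.1, 198.9, 226.7]
tcp_rot: [-179.6, -0.6, -7.8]
ft_force: [2.4, -0.3, 1.3]
finger_gap: 47.1
```

```bash
python3 go.py 477 -208 220 4.65; python3 chk.py c2 b
```

```text
t 7.75 pos [525.1 198.9 226.7] rot [-179.64   -0.64   -7.81] F [ 2.4 -0.3  1.3] gap 47.1
shift m [0.0076 0.4097 0.0042] rotvec [-0.0051 -0.0118 -0.2174]
```

View pics/c2s.png

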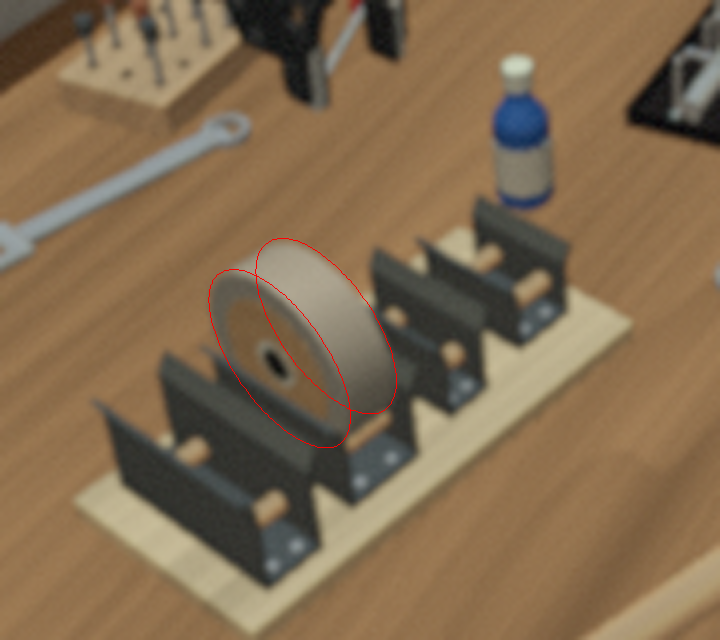

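B sits exactly on its predicted seated outline. Next is wheel A.

Emit:
jog_arm([
  [0,0.03,0,0,0,-0.05,0.42],
  [0,0.07,0,0,0,-0.1,0.42],
  [0.002,0.11,0,0,0,-0.15,0.42],
  [0.004,0.15,0,0,0,-0.2,0.42],
  [0.006,0.19,0,0,0,-0.218,0.42],
])

```text
time: 8.27
tool_pos: [500.5, 5.4, 218.0]
tcp_rot: [-180.0, 0.0, 4.7]
ft_force: [1.3, -0.2, -0.1]
finger_gap: 49.5
```

Emit:
jog_arm([
  [0.03,0.04,0,0,0,0,0.42],
  [0.04,0.08,0,0,0,0,0.42],
  [0.04,0.12,0,0,0,0,0.42],
  [0.04,0.14,0,0,0,0,0.42],
  [0.04,0.14,0,0,0,0,0.42],
])

```text
time: 8.68
tool_pos: [551.9, -134.6, 217.5]
tcp_rot: [179.9, 0.1, 4.2]
ft_force: [0.7, -0.2, -0.4]
finger_gap: 49.7
```

```bash
python3 go.py 477 -208.4 180 4.65
```

```text
t 8.68 pos [ 551.9 -134.6  217.5] rot [1.7992e+02 5.0000e-02 4.2400e+00] F [ 0.7 -0.2 -0.4] gap 49.7
shift m [-0.0801  0.068   0.0377] rotvec [ 0.0014  0.001  -0.0072]
```

Emit:
jog_arm([
  [-0.03,0.025,0,0,0,0,0.42],
  [-0.06,0.05,0,0,0,0,0.42],
  [-0.08,0.068,0.01,0,0,0.007,0.42],
  [-0.08,0.068,0.02,0,0,0.007,0.42],
  [-0.08,0.068,0.02,0,0,0.007,0.42],
])

```text
time: 9.1
tool_pos: [475.9, -203.6, 195.9]
tcp_rot: [-179.9, 0.2, 4.0]
ft_force: [-0.6, 0.4, -0.3]
finger_gap: 49.5
```

Emit:
jog_arm([
  [0,0,0,0,0,0,0.42],
  [0,0,0,0,0,0,0.42],
])

```text
time: 9.27
tool_pos: [478.3, -202.9, 198.6]
tcp_rot: [-180.0, -0.0, 4.2]
ft_force: [-0.3, -0.2, -0.7]
finger_gap: 49.6
```

```bash
python3 go.py 477 -208.4 105 4.65
```

```text
t 9.27 pos [ 478.3 -202.9  198.6] rot [-1.7998e+02 -2.0000e-02  4.1800e+00] F [-0.3 -0.2 -0.7] gap 49.6
shift m [-0.0017  0.0054  0.0936] rotvec [-0.0004 -0.0004 -0.0083]
```

Emit:
jog_arm([
  [-0.002,0.005,0.02,0,0,-0.008,0.42],
  [-0.002,0.005,0.045,0,0,-0.008,0.42],
  [-0.002,0.005,0.07,0,0,-0.008,0.42],
  [-0.002,0.005,0.088,0,0,-0.008,0.42],
  [-0.002,0.005,0.092,0,0,-0.008,0.42],
])

```text
time: 9.68
tool_pos: [474.8, -207.0, 103.0]
tcp_rot: [-179.8, 0.2, 4.7]
ft_force: [-0.3, 0.6, 0.7]
finger_gap: 49.1
```

Emit:
jog_arm([
  [0,0,0,0,0,0,0.5],
  [0,0,0,0,0,0,0.6],
  [0,0,0,0,0,0,0.7],
  [0,0,0,0,0,0,0.76],
  [0,0,0,0,0,0,0.84],
], newtons=40)

```text
time: 10.1
tool_pos: [477.2, -209.4, 108.2]
tcp_rot: [179.9, -0.2, 4.6]
ft_force: [-0.0, 1.7, 6.0]
finger_gap: 19.7
```

```bash
python3 go.py 477 -208.4 105 4.65;python3 - <<'E'
from h import *
crop(r.snapshot("side"),"s4.png",260,150,380,285,4)
E
```

```text
t 10.1 pos [ 477.2 -209.4  108.2] rot [ 1.7993e+02 -1.6000e-01  4.5800e+00] F [-0.   1.7  6. ] gap 19.7
shift m [-0.0001 -0.001   0.0032] rotvec [ 0.0012 -0.0027 -0.0013]
```

View pics/s4.png

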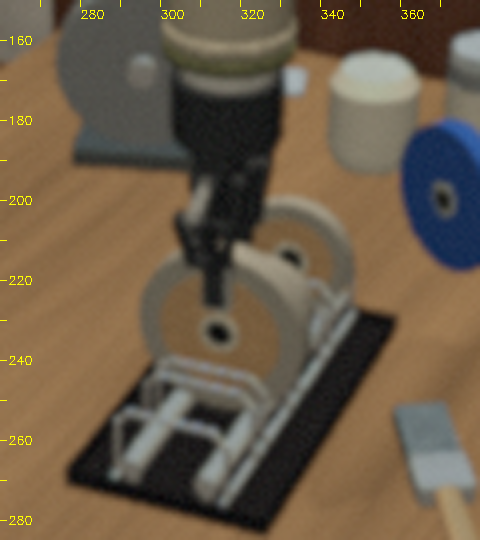

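A is held at a gap of 19.7 mm.

Emit:
jog_arm([
  [0,0,-0.01,0,0,0,0.85],
  [0,0,-0.03,0,0,0,0.85],
  [0,0,-0.06,0,0,0,0.85],
  [0,0,-0.1,0,0,0,0.85],
  [0,0,-0.135,0,0,0,0.85],
], newtons=60)

```text
time: 10.57
tool_pos: [474.8, -208.7, 242.6]
tcp_rot: [-179.9, 0.1, 4.6]
ft_force: [2.1, -0.4, -3.9]
finger_gap: 19.1
```

Emit:
jog_arm([
  [0,-0.015,-0.01,0,0,0,0.85],
  [0,-0.045,-0.015,0,0,0,0.85],
  [0,-0.08,-0.015,0,0,0,0.85],
  [0,-0.118,-0.015,0,0,0,0.85],
  [0,-0.156,-0.015,0,0,0,0.85],
])

```text
time: 10.98
tool_pos: [462.2, -52.0, 255.6]
tcp_rot: [-180.0, 0.1, 4.5]
ft_force: [1.4, 0.2, -5.5]
finger_gap: 19.4
```

```bash
python3 go.py 546 323 250 -11
```

```text
t 10.98 pos [462.2 -52.  255.6] rot [-1.7997e+02  8.0000e-02  4.4900e+00] F [ 1.4  0.2 -5.5] gap 19.4
shift m [ 0.1129 -0.3672  0.0056] rotvec [-0.0003  0.0015  0.2704]
```

Emit:
jog_arm([
  [0.01,-0.038,0,0,0,0.05,0.85],
  [0.02,-0.076,0,0,0,0.1,0.85],
  [0.035,-0.114,0,0,0,0.15,0.85],
  [0.05,-0.152,0,0,0,0.21,0.85],
  [0.065,-0.19,0,0,0,0.27,0.85],
])

```text
time: 11.4
tool_pos: [512.2, 143.3, 255.6]
tcp_rot: [180.0, 0.1, -11.1]
ft_force: [0.9, -1.0, -4.7]
finger_gap: 19.3
```

```bash
python3 go.py 546 323 250 -11
```

```text
t 11.4 pos [512.2 143.3 255.6] rot [ 1.7997e+02  7.0000e-02 -1.1060e+01] F [ 0.9 -1.  -4.7] gap 19.3
shift m [-0.0013 -0.1829  0.0055] rotvec [ 0.0006  0.0013 -0.0011]
```

Emit:
jog_arm([
  [0,-0.038,0,0,0,0,0.85],
  [0,-0.076,0,0,0,0,0.85],
  [0,-0.114,0,0,0,0,0.85],
  [0,-0.145,0,0,0,0,0.85],
  [0,-0.165,0,0,0,0,0.85],
])

```text
time: 11.82
tool_pos: [543.0, 306.4, 254.8]
tcp_rot: [180.0, 0.1, -10.8]
ft_force: [0.8, -0.4, -4.9]
finger_gap: 19.5
```

Emit:
jog_arm([
  [0,-0.006,0,0,0,0,0.85],
  [0,-0.006,0,0,0,0,0.85],
  [0,-0.006,0,0,0,0,0.85],
])

```text
time: 12.07
tool_pos: [544.7, 308.4, 255.3]
tcp_rot: [179.9, 0.1, -10.9]
ft_force: [0.4, 0.5, -5.6]
finger_gap: 19.3
```

```bash
python3 go.py 546 323 182 -11
```

```text
t 12.07 pos [544.7 308.4 255.3] rot [ 1.799e+02  9.000e-02 -1.087e+01] F [ 0.4  0.5 -5.6] gap 19.3
shift m [-0.0014 -0.0147  0.0733] rotvec [0.0018 0.0015 0.0023]
```

Emit:
jog_arm([
  [-0.002,-0.015,0.01,0,0,0,0.85],
  [-0.002,-0.015,0.03,0,0,0,0.85],
  [-0.002,-0.015,0.05,0,0,0,0.85],
  [-0.002,-0.015,0.065,0,0,0,0.85],
  [-0.002,-0.015,0.073,0,0,0,0.85],
])

```text
time: 12.48
tool_pos: [545.0, 321.7, 180.4]
tcp_rot: [179.8, 0.2, -11.0]
ft_force: [-1.1, -1.6, -5.6]
finger_gap: 19.4
```

Emit:
jog_arm([
  [0,0,0,0,0,0,0.85],
  [0,0,0,0,0,0,0.85],
  [0,0,0,0,0,0,0.85],
  [0,0,0,0,0,0,0.85],
])

```text
time: 12.82
tool_pos: [547.3, 324.2, 185.3]
tcp_rot: [-179.9, -0.1, -10.9]
ft_force: [0.3, -0.6, -5.1]
finger_gap: 19.2
```

```bash
python3 held.py h3 a 18.5 -11;python3 go.py 546 323 116 -11
```

```text
[547.2 324.2 185.1] [-1.7991e+02 -1.2000e-01 -1.0910e+01] [ 0.3 -0.  -5.8]
t 12.87 pos [547.2 324.2 185.1] rot [-1.7991e+02 -1.2000e-01 -1.0910e+01] F [ 0.3 -0.  -5.8] gap 19.4
shift m [-0.0011  0.0016  0.0691] rotvec [-0.0015 -0.0022  0.0015]
```

View pics/h3.png

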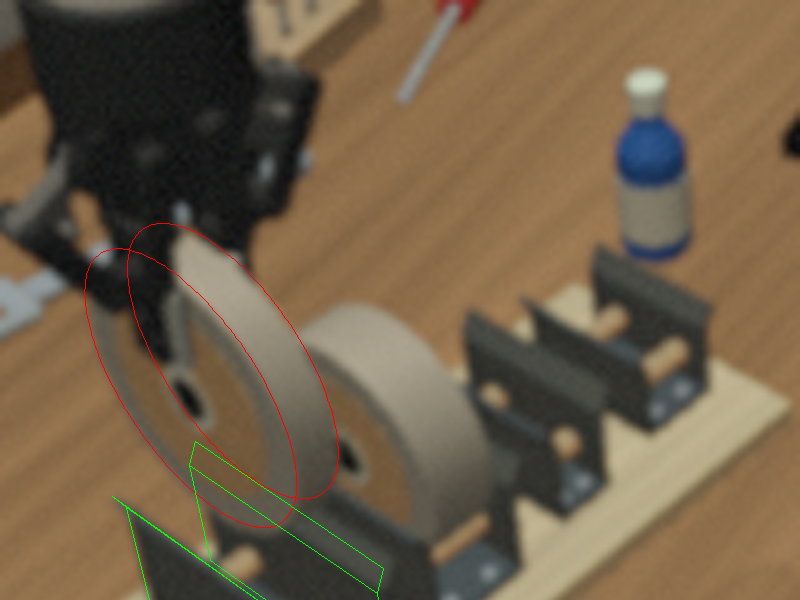

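A matches its predicted outline over cradle a, so I'll lower it.

Emit:
jog_arm([
  [-0.001,0.001,0.01,0,0,0,0.85],
  [-0.001,0.001,0.025,0,0,0,0.85],
  [-0.001,0.001,0.04,0,0,0,0.85],
  [-0.001,0.001,0.054,0,0,0,0.85],
  [-0.001,0.001,0.062,0,0,0,0.85],
])

```text
time: 13.28
tool_pos: [544.0, 322.8, 118.6]
tcp_rot: [179.9, 0.1, -10.9]
ft_force: [0.1, -0.1, -6.0]
finger_gap: 19.3
```

Emit:
jog_arm([
  [0,0,0.001,0,0,0,0.85],
  [0,0,0.002,0,0,0,0.85],
  [0,0,0.003,0,0,0,0.85],
  [0,0,0.004,0,0,0,0.85],
])

```text
time: 13.62
tool_pos: [546.0, 323.7, 118.5]
tcp_rot: [-179.9, -0.1, -10.9]
ft_force: [0.2, -0.3, -5.5]
finger_gap: 19.3
```

Emit:
jog_arm([
  [0,0,0.001,0,0,0,0.85],
  [0,0,0.002,0,0,0,0.85],
  [0,0,0.003,0,0,0,0.85],
  [0,0,0.004,0,0,0,0.85],
  [0,0,0.004,0,0,0,0.85],
])

```text
time: 14.03
tool_pos: [545.9, 323.5, 114.4]
tcp_rot: [-179.9, -0.1, -10.9]
ft_force: [1.1, 0.3, -1.8]
finger_gap: 19.3
```

Emit:
jog_arm([
  [0,0,0.001,0,0,0,0.85],
  [0,0,0.002,0,0,0,0.85],
  [0,0,0.002,0,0,0,0.85],
])

```text
time: 14.28
tool_pos: [546.6, 323.6, 113.9]
tcp_rot: [-179.9, -0.2, -10.9]
ft_force: [-1.0, -3.2, 10.3]
finger_gap: 19.4
```

Emit:
jog_arm([
  [0,0,0,0,0,0,0.74],
  [0,0,0,0,0,0,0.7],
  [0,0,0,0,0,0,0.66],
  [0,0,0,0,0,0,0.62],
  [0,0,0,0,0,0,0.58],
])

```text
time: 14.7
tool_pos: [545.0, 323.3, 111.0]
tcp_rot: [180.0, 0.0, -10.9]
ft_force: [0.0, 0.4, 0.8]
finger_gap: 36.0
```

Emit:
jog_arm([
  [0,0,-0.02,0,0,0,0.56],
  [0,0,-0.05,0,0,0,0.56],
  [0,0,-0.09,0,0,0,0.56],
  [0,0.02,-0.115,0,0,0,0.5],
  [0,0.06,-0.115,0,0,-0.05,0.45],
])

```text
time: 15.12
tool_pos: [536.8, 268.0, 234.1]
tcp_rot: [-179.6, -0.6, -7.9]
ft_force: [1.7, -0.3, 0.7]
finger_gap: 46.9
```

```bash
python3 go.py 483.6 -279.8 200 4.65; python3 chk.py c3 ab
```

```text
t 15.12 pos [536.8 268.  234.1] rot [-179.6    -0.57   -7.87] F [ 1.7 -0.3  0.7] gap 46.9
shift m [0.022  0.5501 0.0304] rotvec [-0.0059 -0.0106 -0.2185]
```

View pics/c3s.png

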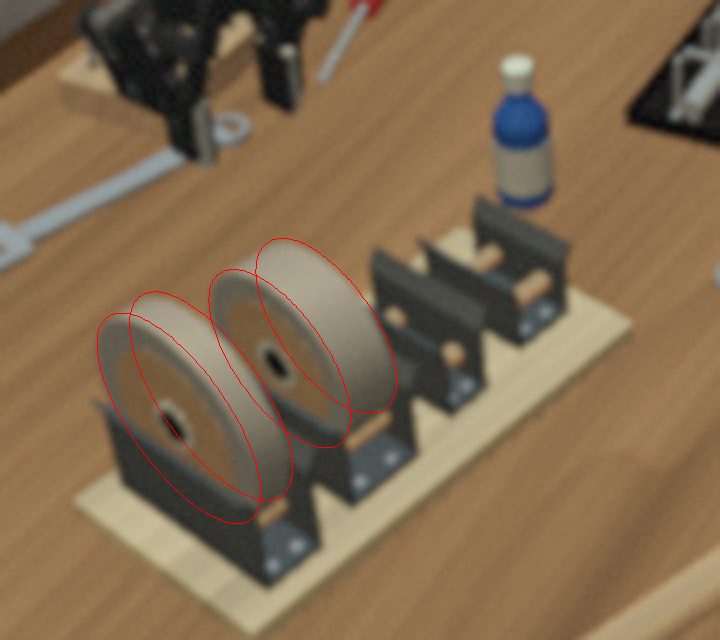

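A is on its outline as well. Wheel D next.

Emit:
jog_arm([
  [0,0.035,0,0,0,-0.05,0.42],
  [0,0.075,0,0,0,-0.1,0.42],
  [0,0.115,0,0,0,-0.15,0.42],
  [0,0.155,0,0,0,-0.2,0.42],
  [0.0,0.195,0,0,0,-0.219,0.42],
])

```text
time: 15.63
tool_pos: [505.7, 70.0, 225.6]
tcp_rot: [-180.0, 0.0, 4.7]
ft_force: [0.5, 0.3, 1.0]
finger_gap: 49.5
```

Emit:
jog_arm([
  [-0.01,0.04,0,0,0,0,0.42],
  [-0.02,0.08,0,0,0,0,0.42],
  [-0.03,0.12,0,0,0,0,0.42],
  [-0.04,0.16,0,0,0,0,0.42],
  [-0.05,0.2,0,0,0,0,0.42],
])

```text
time: 16.05
tool_pos: [471.7, -133.6, 225.9]
tcp_rot: [-180.0, 0.0, 4.5]
ft_force: [0.5, -0.6, -0.1]
finger_gap: 49.2
```

```bash
python3 go.py 483.6 -279.8 180 4.65
```

```text
t 16.05 pos [ 471.7 -133.6  225.9] rot [-1.7998e+02  1.0000e-02  4.5100e+00] F [ 0.5 -0.6 -0.1] gap 49.2
shift m [0.0004 0.1467 0.0459] rotvec [-0.0003  0.0001 -0.0025]
```

Emit:
jog_arm([
  [0,0.035,0,0,0,0,0.42],
  [0,0.075,0,0,0,0,0.42],
  [0,0.11,0.01,0,0,0,0.42],
  [0,0.135,0.03,0,0,0,0.42],
  [0,0.142,0.045,0,0,0,0.42],
])

```text
time: 16.47
tool_pos: [483.3, -277.4, 180.0]
tcp_rot: [179.9, 0.0, 4.3]
ft_force: [-0.3, -0.3, -0.4]
finger_gap: 49.6
```

Emit:
jog_arm([
  [0,0,0,0,0,0,0.42],
  [0,0,0,0,0,0,0.42],
  [0,0,0,0,0,0,0.42],
])

```text
time: 16.72
tool_pos: [483.9, -272.8, 181.8]
tcp_rot: [-180.0, -0.0, 4.5]
ft_force: [0.6, -0.2, 0.0]
finger_gap: 49.6
```

```bash
python3 go.py 483.6 -279.8 76 4.65
```

```text
t 16.72 pos [ 483.9 -272.8  181.8] rot [-1.7998e+02 -1.0000e-02  4.5400e+00] F [ 0.6 -0.2  0. ] gap 49.6
shift m [-0.0009  0.007   0.1058] rotvec [-0.0004 -0.0002 -0.002 ]
```

Emit:
jog_arm([
  [-0.001,0.007,0.02,0,0,0,0.42],
  [-0.001,0.007,0.045,0,0,0,0.42],
  [-0.001,0.007,0.07,0,0,0,0.42],
  [-0.001,0.007,0.09,0,0,0,0.42],
  [-0.001,0.007,0.098,0,0,0,0.42],
])

```text
time: 17.13
tool_pos: [482.6, -278.7, 81.5]
tcp_rot: [-179.9, 0.1, 4.6]
ft_force: [-1.2, 0.1, -0.0]
finger_gap: 49.9
```

Emit:
jog_arm([
  [0,0,0,0,0,0,0.42],
  [0,0,0.002,0,0,0,0.42],
  [0,0,0.004,0,0,0,0.42],
  [0,0,0.004,0,0,0,0.42],
])

```text
time: 17.47
tool_pos: [484.3, -281.1, 80.9]
tcp_rot: [179.9, -0.1, 4.5]
ft_force: [0.1, -0.0, -0.2]
finger_gap: 49.8
```

```bash
python3 go.py 483.6 -279.8 76 4.65
```

```text
t 17.47 pos [ 484.3 -281.1   80.9] rot [ 1.7991e+02 -1.2000e-01  4.5300e+00] F [ 0.1 -0.  -0.2] gap 49.8
shift m [-0.0006 -0.0014  0.0049] rotvec [ 0.0017 -0.0021 -0.002 ]
```

Emit:
jog_arm([
  [0,-0.001,0.002,0,0,0,0.42],
  [0,-0.001,0.004,0,0,0,0.5],
  [0,-0.001,0.004,0,0,0,0.55],
  [0,-0.001,0.004,0,0,0,0.6],
  [0,-0.001,0.004,0,0,0,0.65],
], newtons=40)

```text
time: 17.88
tool_pos: [483.1, -279.7, 75.3]
tcp_rot: [-180.0, 0.0, 4.5]
ft_force: [0.1, -1.4, 0.2]
finger_gap: 29.9
```

Emit:
jog_arm([
  [0,0,0,0,0,0,0.7],
  [0,0,0,0,0,0,0.74],
  [0,0,0,0,0,0,0.78],
])

```text
time: 18.13
tool_pos: [483.1, -279.7, 75.4]
tcp_rot: [180.0, -0.0, 4.5]
ft_force: [-0.2, 0.3, 1.8]
finger_gap: 24.0
```

```bash
python3 go.py 483.6 -279.8 76 4.65;python3 - <<'E'
from h import *
crop(r.snapshot("side"),"s5.png",260,150,380,285,4)
E
```

```text
t 18.13 pos [ 483.1 -279.7   75.4] rot [180.    -0.     4.51] F [-0.2  0.3  1.8] gap 24.0
shift m [ 0.0005  0.0001 -0.0006] rotvec [ 0.     -0.     -0.0024]
```

View pics/s5.png

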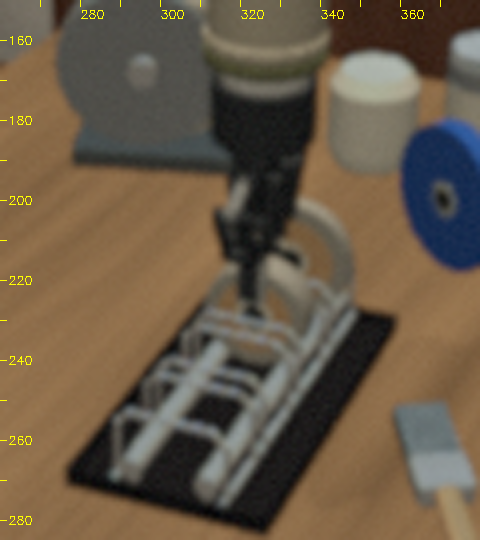

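Emit:
jog_arm([
  [0,0,-0.01,0,0,0,0.8],
  [0,0,-0.03,0,0,0,0.8],
  [0,0,-0.06,0,0,0,0.8],
  [0,0,-0.1,0,0,0,0.8],
  [0,0,-0.135,0,0,0,0.8],
], newtons=60)

```text
time: 18.6
tool_pos: [482.4, -279.2, 211.9]
tcp_rot: [-179.9, 0.1, 4.5]
ft_force: [0.8, -0.9, -2.3]
finger_gap: 23.6
```

Emit:
jog_arm([
  [0,-0.015,-0.01,0,0,0,0.8],
  [0,-0.045,-0.015,0,0,0,0.8],
  [0,-0.08,-0.015,0,0,0,0.8],
  [0,-0.118,-0.015,0,0,0,0.8],
  [0,-0.156,-0.015,0,0,0,0.8],
])

```text
time: 19.02
tool_pos: [470.2, -122.9, 225.7]
tcp_rot: [-180.0, -0.0, 4.4]
ft_force: [1.9, 0.3, -2.7]
finger_gap: 24.5
```

```bash
python3 go.py 506 117 220 -11
```

```text
t 19.02 pos [ 470.2 -122.9  225.7] rot [-179.99   -0.      4.45] F [ 1.9  0.3 -2.7] gap 24.5
shift m [ 0.0543 -0.2364  0.0057] rotvec [-1.000e-04 -1.000e-04  2.696e-01]
```

Emit:
jog_arm([
  [0.01,-0.038,0,0,0,0.05,0.8],
  [0.02,-0.076,0,0,0,0.1,0.8],
  [0.03,-0.114,0,0,0,0.15,0.8],
  [0.045,-0.15,0,0,0,0.21,0.8],
  [0.053,-0.18,0,0,0,0.27,0.8],
])

```text
time: 19.43
tool_pos: [509.7, 62.2, 225.8]
tcp_rot: [-180.0, -0.0, -11.1]
ft_force: [0.6, -0.4, -2.6]
finger_gap: 23.8
```

Emit:
jog_arm([
  [0,-0.02,0,0,0,0,0.8],
  [0,-0.04,0,0,0,0,0.8],
  [0,-0.04,0,0,0,0,0.8],
  [0,-0.04,0,0,0,0,0.8],
])

```text
time: 19.77
tool_pos: [516.7, 99.6, 225.3]
tcp_rot: [180.0, 0.0, -10.8]
ft_force: [0.1, -0.1, -3.4]
finger_gap: 23.9
```

```bash
python3 go.py 506 117 145 -11
```

```text
t 19.77 pos [516.7  99.6 225.3] rot [ 1.7998e+02  4.0000e-02 -1.0830e+01] F [ 0.1 -0.1 -3.4] gap 23.9
shift m [-0.0138 -0.0151  0.0803] rotvec [0.0004 0.0007 0.003 ]
```

Emit:
jog_arm([
  [-0.014,-0.015,0.01,0,0,0,0.8],
  [-0.014,-0.015,0.035,0,0,0,0.8],
  [-0.014,-0.015,0.06,0,0,0,0.8],
  [-0.014,-0.015,0.075,0,0,0,0.8],
  [-0.014,-0.015,0.085,0,0,0,0.8],
])

```text
time: 20.18
tool_pos: [504.7, 114.9, 138.0]
tcp_rot: [179.9, 0.2, -11.0]
ft_force: [-0.4, -1.1, -3.5]
finger_gap: 24.1
```

Emit:
jog_arm([
  [0,0,0,0,0,0,0.8],
  [0,0,0,0,0,0,0.8],
  [0,0,0,0,0,0,0.8],
  [0,0,0,0,0,0,0.8],
])

```text
time: 20.52
tool_pos: [507.4, 116.0, 142.1]
tcp_rot: [-180.0, -0.2, -11.0]
ft_force: [-0.7, 0.2, -3.5]
finger_gap: 23.6
```

```bash
python3 held.py h4 d 12.5 -11;python3 go.py 506 117 90 -11
```

```text
[507.3 116.1 141.9] [-1.7995e+02 -1.4000e-01 -1.0970e+01] [-0.  -0.9 -1.9]
t 20.57 pos [507.3 116.1 141.9] rot [-1.7995e+02 -1.4000e-01 -1.0970e+01] F [-0.  -0.9 -1.9] gap 24.0
shift m [-0.0016 -0.0006  0.0519] rotvec [-0.0008 -0.0025  0.0005]
```

View pics/h4.png

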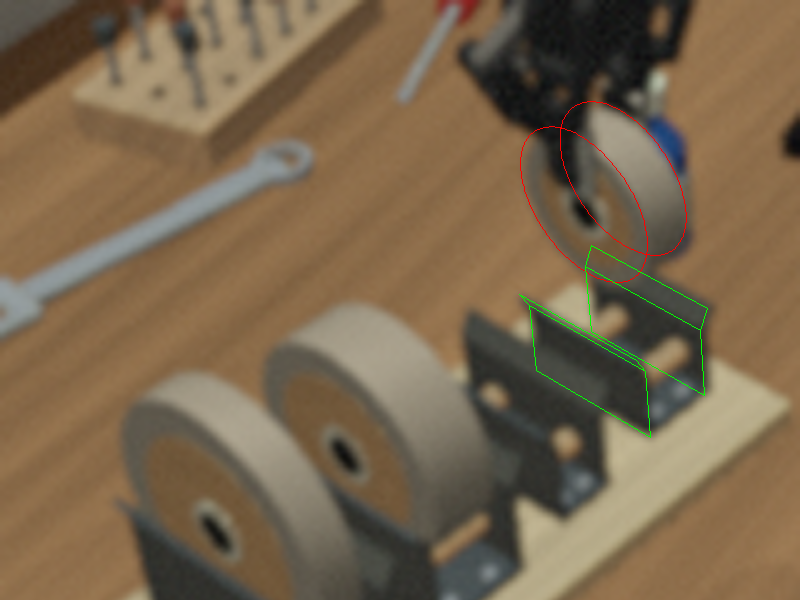

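```bash
python3 - <<'E'
from h import *
s=r.snapshot("top")
print(ray(s,263,184,105),ray(s,259,253,22))
E
```

```text
[553.63779563  -4.83311238 105.        ] [390.22379315   8.10917456  22.        ]
```

The bottle is at (554,-5) and the flange at (390,8), both well clear. Lowering D.

Emit:
jog_arm([
  [-0.001,-0.001,0.008,0,0,0,0.8],
  [-0.001,-0.001,0.02,0,0,0,0.8],
  [-0.001,-0.001,0.032,0,0,0,0.8],
  [-0.001,-0.001,0.042,0,0,0,0.8],
  [-0.001,-0.001,0.048,0,0,0,0.8],
])

```text
time: 21.03
tool_pos: [503.7, 117.1, 89.4]
tcp_rot: [179.9, 0.2, -11.0]
ft_force: [-1.5, 0.8, -3.5]
finger_gap: 24.0
```

Emit:
jog_arm([
  [0,0,0.001,0,0,0,0.8],
  [0,0,0.001,0,0,0,0.8],
  [0,0,0.002,0,0,0,0.8],
  [0,0,0.002,0,0,0,0.8],
])

```text
time: 21.37
tool_pos: [505.6, 117.3, 90.5]
tcp_rot: [-180.0, -0.0, -11.0]
ft_force: [-0.1, 0.9, -2.8]
finger_gap: 24.2
```

Emit:
jog_arm([
  [0,0,0.001,0,0,0,0.8],
  [0,0,0.002,0,0,0,0.8],
  [0,0,0.003,0,0,0,0.8],
  [0,0,0.003,0,0,0,0.8],
  [0,0,0.003,0,0,0,0.8],
])

```text
time: 21.78
tool_pos: [506.4, 117.4, 88.2]
tcp_rot: [-180.0, -0.1, -11.0]
ft_force: [3.1, 0.4, 2.2]
finger_gap: 24.0
```

Emit:
jog_arm([
  [0,0,0.001,0,0,0,0.8],
  [0,0,0.001,0,0,0,0.8],
])

```text
time: 21.95
tool_pos: [506.7, 117.4, 87.9]
tcp_rot: [-180.0, -0.2, -11.0]
ft_force: [0.4, -1.0, 7.6]
finger_gap: 23.9
```

D is seated at z 87.9 against an expected 87. Releasing.

Emit:
jog_arm([
  [0,0,0,0,0,0,0.7],
  [0,0,0,0,0,0,0.66],
  [0,0,0,0,0,0,0.62],
  [0,0,0,0,0,0,0.58],
  [0,0,0,0,0,0,0.54],
])

```text
time: 22.37
tool_pos: [505.1, 117.3, 85.9]
tcp_rot: [180.0, 0.0, -11.0]
ft_force: [-0.1, -0.2, -0.3]
finger_gap: 39.3
```

Emit:
jog_arm([
  [0,0,-0.02,0,0,0,0.52],
  [0,0,-0.05,0,0,0,0.52],
  [0,0,-0.09,0,0,0,0.52],
  [0,0.02,-0.125,0,0,0,0.5],
  [0,0.06,-0.135,0,0,-0.05,0.45],
])

```text
time: 22.78
tool_pos: [496.9, 60.6, 228.0]
tcp_rot: [-179.8, -0.5, -7.9]
ft_force: [1.3, -1.2, 0.7]
finger_gap: 46.7
```

```bash
python3 go.py 488.4 -350 200 4.65; python3 chk.py c4 abd
```

```text
t 22.78 pos [496.9  60.6 228. ] rot [-179.83   -0.5    -7.9 ] F [ 1.3 -1.2  0.7] gap 46.7
shift m [0.0478 0.4079 0.0272] rotvec [-0.0019 -0.0091 -0.219 ]
```

View pics/c4s.png

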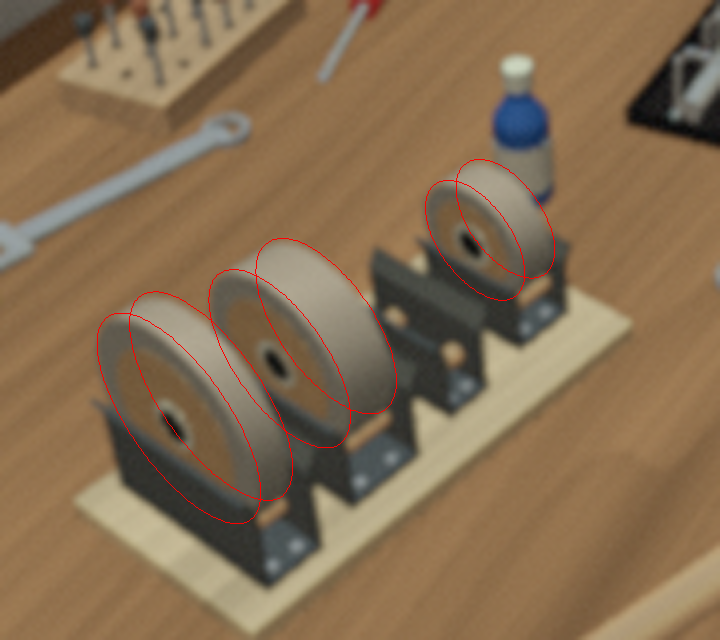

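D is on its outline. Last is wheel C.

Emit:
jog_arm([
  [0.002,0.035,0,0,0,-0.05,0.48],
  [0.008,0.075,0,0,0,-0.1,0.48],
  [0.012,0.115,0,0,0,-0.15,0.48],
  [0.016,0.155,0,0,0,-0.2,0.48],
  [0.02,0.195,0,0,0,-0.219,0.48],
])

```text
time: 23.3
tool_pos: [485.7, -138.8, 220.6]
tcp_rot: [-180.0, 0.0, 4.6]
ft_force: [0.4, -0.3, 0.1]
finger_gap: 44.4
```

```bash
python3 go.py 488.4 -350 180 4.65
```

```text
t 23.3 pos [ 485.7 -138.8  220.6] rot [-1.7997e+02  4.0000e-02  4.6300e+00] F [ 0.4 -0.3  0.1] gap 44.4
shift m [-0.0144  0.2107  0.0405] rotvec [-0.0005  0.0007 -0.0003]
```

Emit:
jog_arm([
  [-0.003,0.038,0,0,0,0,0.48],
  [-0.006,0.076,0,0,0,0,0.48],
  [-0.009,0.114,0,0,0,0,0.48],
  [-0.012,0.152,0,0,0,0,0.48],
  [-0.014,0.185,0,0,0,0,0.48],
])

```text
time: 23.72
tool_pos: [486.1, -325.1, 220.2]
tcp_rot: [-180.0, 0.1, 4.4]
ft_force: [1.1, -0.4, 0.1]
finger_gap: 45.0
```

Emit:
jog_arm([
  [0,0.01,0.01,0,0,0,0.48],
  [0,0.015,0.02,0,0,0,0.48],
  [0,0.015,0.03,0,0,0,0.48],
  [0,0.015,0.03,0,0,0,0.48],
  [0,0.015,0.03,0,0,0,0.48],
])

```text
time: 24.13
tool_pos: [487.5, -335.8, 189.5]
tcp_rot: [-179.8, 0.1, 4.5]
ft_force: [0.8, -0.2, 0.3]
finger_gap: 44.2
```

```bash
python3 go.py 488.4 -350 84 4.65
```

```text
t 24.13 pos [ 487.5 -335.8  189.5] rot [-1.7985e+02  1.3000e-01  4.5300e+00] F [ 0.8 -0.2  0.3] gap 44.2
shift m [-0.      0.0145  0.1055] rotvec [-0.0027  0.0022 -0.002 ]
```

Emit:
jog_arm([
  [0,0.01,0.01,0,0,0,0.48],
  [0,0.014,0.03,0,0,0,0.48],
  [0,0.014,0.05,0,0,0,0.48],
  [0,0.014,0.05,0,0,0,0.48],
  [0,0.014,0.05,0,0,0,0.48],
])

```text
time: 24.55
tool_pos: [488.5, -351.0, 140.2]
tcp_rot: [-179.9, 0.1, 4.5]
ft_force: [0.6, 0.2, -0.0]
finger_gap: 44.5
```

Emit:
jog_arm([
  [0,0,0,0,0,0,0.48],
  [0,0,0,0,0,0,0.48],
])

```text
time: 24.72
tool_pos: [490.0, -352.4, 143.2]
tcp_rot: [179.9, -0.1, 4.5]
ft_force: [0.1, 0.2, -0.8]
finger_gap: 44.4
```

```bash
python3 go.py 488.4 -350 84 4.65;python3 - <<'E'
from h import *
crop(r.snapshot("side"),"s6.png",270,150,390,285,4); 
E
```

```text
t 24.72 pos [ 490.  -352.4  143.2] rot [ 1.7989e+02 -1.1000e-01  4.4800e+00] F [ 0.1  0.2 -0.8] gap 44.4
shift m [-0.0015 -0.0027  0.0592] rotvec [ 0.0019 -0.002  -0.0029]
```

View pics/s6.png

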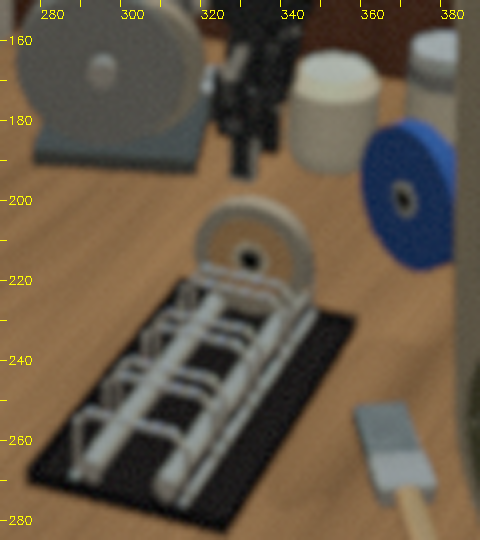

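Emit:
jog_arm([
  [-0.001,-0.002,0.01,0,0,0,0.48],
  [-0.001,-0.002,0.025,0,0,0,0.48],
  [-0.001,-0.002,0.04,0,0,0,0.48],
  [-0.001,-0.002,0.05,0,0,0,0.48],
  [-0.001,-0.002,0.055,0,0,0,0.48],
])

```text
time: 25.18
tool_pos: [487.0, -349.2, 84.3]
tcp_rot: [-179.9, 0.1, 4.5]
ft_force: [-0.6, 1.2, 0.3]
finger_gap: 44.4
```

Emit:
jog_arm([
  [0,0,0,0,0,0,0.55],
  [0,0,0.002,0,0,0,0.63],
  [0,0,0.002,0,0,0,0.7],
  [0,0,0.002,0,0,0,0.75],
  [0,0,0.002,0,0,0,0.8],
], newtons=30)

```text
time: 25.6
tool_pos: [488.3, -350.4, 85.2]
tcp_rot: [179.9, -0.1, 4.5]
ft_force: [-0.5, 0.2, -0.9]
finger_gap: 17.2
```

Emit:
jog_arm([
  [0,0,0,0,0,0,0.84],
  [0,0,0,0,0,0,0.88],
  [0,0,0,0,0,0,0.92],
  [0,0,0,0,0,0,0.93],
])

```text
time: 25.93
tool_pos: [488.3, -350.5, 84.9]
tcp_rot: [179.9, -0.0, 4.5]
ft_force: [0.7, -1.3, 4.0]
finger_gap: 12.7
```

```bash
python3 go.py 488.4 -350 84 4.65;python3 - <<'E'
from h import *
crop(r.snapshot("side"),"s7.png",270,150,390,285,4); 
E
```

```text
t 25.93 pos [ 488.3 -350.5   84.9] rot [ 1.7994e+02 -5.0000e-02  4.4500e+00] F [ 0.7 -1.3  4. ] gap 12.7
shift m [ 0.0002 -0.0004  0.0009] rotvec [ 0.001  -0.0008 -0.0034]
```

View pics/s7.png

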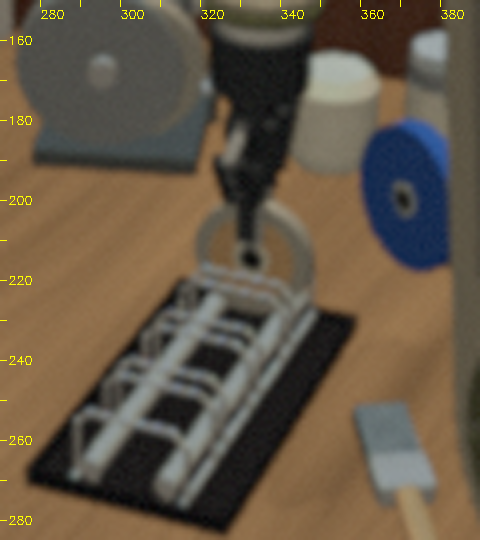

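C is held at a gap of 12.7 mm, so I'll lift and carry it over.

Emit:
jog_arm([
  [0,0,-0.01,0,0,0,0.95],
  [0,0,-0.03,0,0,0,0.95],
  [0,0,-0.06,0,0,0,0.95],
  [0,0,-0.1,0,0,0,0.95],
  [0,0,-0.14,0,0,0,0.95],
], newtons=50)

```text
time: 26.4
tool_pos: [486.7, -348.9, 224.5]
tcp_rot: [-179.8, 0.2, 4.5]
ft_force: [0.8, -0.8, -0.1]
finger_gap: 12.4
```

Emit:
jog_arm([
  [0,-0.015,-0.01,0,0,0,0.95],
  [0,-0.045,-0.015,0,0,0,0.95],
  [0,-0.08,-0.015,0,0,0,0.95],
  [0,-0.118,-0.015,0,0,0,0.95],
  [0,-0.156,-0.015,0,0,0,0.95],
])

```text
time: 26.82
tool_pos: [474.9, -193.0, 239.4]
tcp_rot: [-180.0, 0.0, 4.4]
ft_force: [0.2, 0.6, -1.9]
finger_gap: 12.1
```

Emit:
jog_arm([
  [0.003,-0.038,0,0,0,0,0.95],
  [0.006,-0.076,0,0,0,0,0.95],
  [0.009,-0.114,0,0,0,0,0.95],
  [0.012,-0.152,0,0,0,0,0.95],
  [0.015,-0.19,0,0,0,0,0.95],
])

```text
time: 27.23
tool_pos: [475.1, -2.0, 239.5]
tcp_rot: [-180.0, 0.0, 4.4]
ft_force: [0.3, -0.1, -2.1]
finger_gap: 12.2
```

```bash
python3 go.py 519.5 185.6 240 -11
```

```text
t 27.23 pos [475.1  -2.  239.5] rot [-1.7999e+02  2.0000e-02  4.4400e+00] F [ 0.3 -0.1 -2.1] gap 12.2
shift m [ 0.0588 -0.1836 -0.0005] rotvec [-2.000e-04  5.000e-04  2.696e-01]
```

Emit:
jog_arm([
  [0.012,-0.035,0,0,0,0.06,0.95],
  [0.025,-0.07,0,0,0,0.12,0.95],
  [0.038,-0.105,0,0,0,0.18,0.95],
  [0.05,-0.14,0,0,0,0.24,0.95],
  [0.058,-0.165,0,0,0,0.27,0.95],
])

```text
time: 27.65
tool_pos: [520.6, 168.2, 239.3]
tcp_rot: [-180.0, 0.1, -11.1]
ft_force: [-0.2, -0.4, -1.5]
finger_gap: 12.5
```

Emit:
jog_arm([
  [0,0,0,0,0,0,0.95],
  [0,0,0,0,0,0,0.95],
  [0,0,0,0,0,0,0.95],
])

```text
time: 27.9
tool_pos: [520.4, 164.8, 239.1]
tcp_rot: [180.0, 0.1, -11.0]
ft_force: [-0.6, -0.8, -1.7]
finger_gap: 12.3
```

```bash
python3 go.py 519.5 185.6 165 -11
```

```text
t 27.9 pos [520.4 164.8 239.1] rot [ 1.7995e+02  6.0000e-02 -1.0950e+01] F [-0.6 -0.8 -1.7] gap 12.3
shift m [-0.0048 -0.0203  0.074 ] rotvec [0.0009 0.001  0.0008]
```

Emit:
jog_arm([
  [-0.005,-0.02,0,0,0,0,0.95],
  [-0.005,-0.02,0.015,0,0,0,0.95],
  [-0.005,-0.02,0.04,0,0,0,0.95],
  [-0.005,-0.02,0.062,0,0,0,0.95],
  [-0.005,-0.02,0.074,0,0,0,0.95],
])

```text
time: 28.32
tool_pos: [518.4, 184.0, 162.5]
tcp_rot: [179.9, 0.2, -11.1]
ft_force: [0.3, -0.9, -1.7]
finger_gap: 12.7
```

Emit:
jog_arm([
  [0,0,0,0,0,0,0.95],
  [0,0,0,0,0,0,0.95],
  [0,0,0,0,0,0,0.95],
  [0,0,0,0,0,0,0.95],
])

```text
time: 28.65
tool_pos: [521.1, 185.7, 167.4]
tcp_rot: [-179.9, -0.2, -11.0]
ft_force: [0.2, -0.1, -1.8]
finger_gap: 12.5
```

```bash
python3 held.py h5 c 13 -11;python3 go.py 519.5 185.6 97 -11
```

```text
[521.  185.8 167.2] [-1.7993e+02 -1.5000e-01 -1.1030e+01] [-0.2  0.2 -1.8]
t 28.7 pos [521.  185.8 167.2] rot [-1.7993e+02 -1.5000e-01 -1.1030e+01] F [-0.2  0.2 -1.8] gap 12.5
shift m [-0.0016  0.0006  0.0702] rotvec [-0.0013 -0.0027 -0.0005]
```

View pics/h5.png

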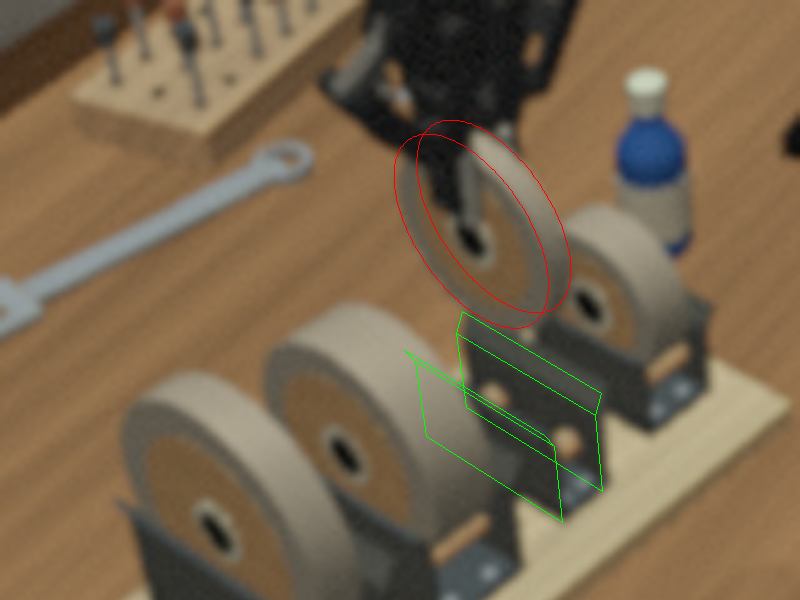

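```bash
python3 - <<'E'
from h import *
from scipy.optimize import least_squares
s=r.snapshot("side"); st=r.sense(); M=R.from_euler('xyz',st["tcp_rot"],degrees=True)
for px in [(325,85),(345,112),(365,115),(400,135),(455,205),(520,130),(535,60)]:
    t=np.array([120+px[0]/5,240+px[1]/5])
    f=lambda p:proj(s,st["tool_pos"]+M.apply([0,-p[0],-p[1]]))-t
    print(px,least_squares(f,[0,50]).x.round(1),"(+y offset, height above TCP)")
E
```

```text
(325, 85) [66.5 96.1] (+y offset, height above TCP)
(345, 112) [59.2 79.1] (+y offset, height above TCP)
(365, 115) [50.1 72.5] (+y offset, height above TCP)
(400, 135) [34.6 53.8] (+y offset, height above TCP)
(455, 205) [11.5  3.9] (+y offset, height above TCP)
(520, 130) [-28.   20.8] (+y offset, height above TCP)
(535, 60) [-40.2  50.8] (+y offset, height above TCP)
```

The gripper's knuckles stay about 25 mm above the neighbouring wheels, so I'll lower C.

Emit:
jog_arm([
  [-0.002,0.0,0.01,0,0,0,0.95],
  [-0.002,0.0,0.027,0,0,0,0.95],
  [-0.002,0.0,0.044,0,0,0,0.95],
  [-0.002,0.0,0.058,0,0,0,0.95],
  [-0.002,0.0,0.065,0,0,0,0.95],
])

```text
time: 29.17
tool_pos: [516.4, 185.8, 97.6]
tcp_rot: [179.9, 0.2, -11.0]
ft_force: [-1.1, -0.1, -1.7]
finger_gap: 12.6
```

Emit:
jog_arm([
  [0,0,0.001,0,0,0,0.95],
  [0,0,0.002,0,0,0,0.95],
  [0,0,0.003,0,0,0,0.95],
  [0,0,0.003,0,0,0,0.95],
])

```text
time: 29.5
tool_pos: [518.6, 186.3, 98.2]
tcp_rot: [-180.0, -0.1, -11.0]
ft_force: [-0.1, 0.5, -1.7]
finger_gap: 12.7
```

Emit:
jog_arm([
  [0,0,0.001,0,0,0,0.95],
  [0,0,0.002,0,0,0,0.95],
  [0,0,0.003,0,0,0,0.95],
  [0,0,0.003,0,0,0,0.95],
  [0,0,0.003,0,0,0,0.95],
])

```text
time: 29.92
tool_pos: [519.0, 186.2, 95.3]
tcp_rot: [-180.0, -0.1, -11.0]
ft_force: [3.0, -0.3, 2.4]
finger_gap: 12.4
```

Emit:
jog_arm([
  [0,0,0.001,0,0,0,0.95],
  [0,0,0.001,0,0,0,0.95],
  [0,0,0.001,0,0,0,0.95],
])

```text
time: 30.17
tool_pos: [519.3, 186.3, 95.1]
tcp_rot: [-179.9, -0.2, -11.0]
ft_force: [0.5, -1.5, 8.3]
finger_gap: 12.2
```

Seated at z 95.1, expected about 94. Releasing and backing off straight up and away.

Emit:
jog_arm([
  [0,0,0,0,0,0,0.83],
  [0,0,0,0,0,0,0.79],
  [0,0,0,0,0,0,0.75],
  [0,0,0,0,0,0,0.71],
  [0,0,0,0,0,0,0.67],
])

```text
time: 30.58
tool_pos: [517.5, 186.0, 92.9]
tcp_rot: [180.0, 0.0, -11.0]
ft_force: [-0.2, 0.5, -0.1]
finger_gap: 28.2
```

Emit:
jog_arm([
  [0,0,-0.02,0,0,0,0.66],
  [0,0,-0.05,0,0,0,0.66],
  [0,0,-0.09,0,0,0,0.66],
  [0,0.0,-0.125,0,0,0,0.6],
  [0,0.03,-0.145,0,0,0,0.6],
])

```text
time: 31.0
tool_pos: [513.7, 159.9, 243.1]
tcp_rot: [-179.8, -0.3, -10.8]
ft_force: [1.9, -0.4, 1.0]
finger_gap: 34.1
```

Emit:
jog_arm([
  [0,0.035,0,0,0,0,0.6],
  [0,0.075,0,0,0,0,0.6],
  [0,0.115,0,0,0,0,0.6],
  [0,0.15,0,0,0,0,0.6],
  [0,0.17,0,0,0,0,0.6],
])

```text
time: 31.42
tool_pos: [478.7, -13.2, 238.3]
tcp_rot: [179.9, -0.0, -11.1]
ft_force: [0.6, -0.6, 0.3]
finger_gap: 34.4
```

Emit:
jog_arm([
  [0,0,0,0,0,0,0.6],
  [0,0,0,0,0,0,0.6],
  [0,0,0,0,0,0,0.6],
  [0,0,0,0,0,0,0.6],
])

```text
time: 31.75
tool_pos: [479.8, -9.3, 238.2]
tcp_rot: [-180.0, 0.0, -11.0]
ft_force: [0.1, -0.0, 0.7]
finger_gap: 33.8
```

```bash
python3 go.py 519 0 240 -11; python3 chk.py c5 abcd; python3 - <<'E'
from h import *
s=r.snapshot("top"); crop(s,"full.png",100,130,420,290,2)
E
```

```text
t 31.75 pos [479.8  -9.3 238.2] rot [-1.7998e+02  1.0000e-02 -1.0950e+01] F [ 0.1 -0.   0.7] gap 33.8
shift m [ 0.0367 -0.0166 -0.0018] rotvec [-0.0004  0.0002  0.0008]
```

View pics/c5s.png

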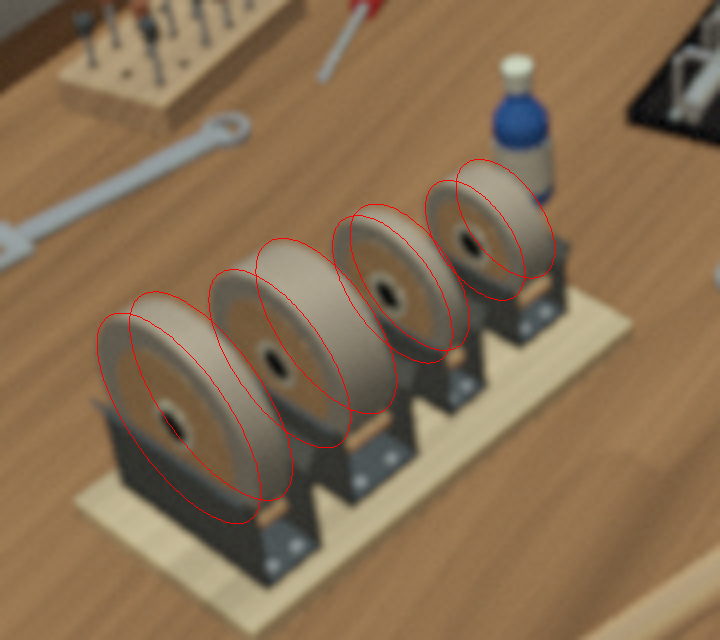

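View pics/c5t.png

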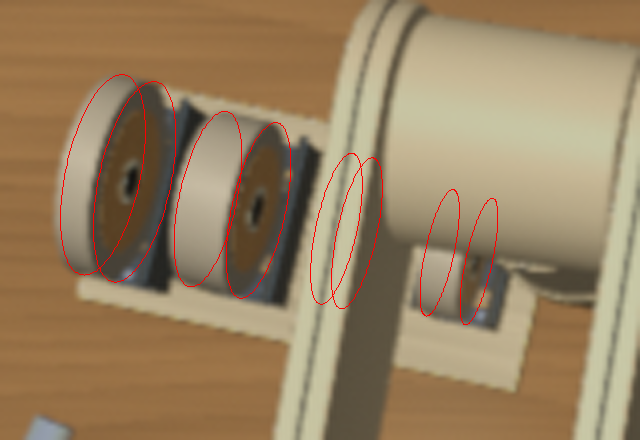

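All four match their outlines in the side view. In the top view the arm hides C, and A looks slightly left of its outline. I'll move the arm aside and check again.

Emit:
jog_arm([
  [0,0.035,0,0,0,0,0.6],
  [0,0.075,0,0,0,0,0.6],
  [0,0.115,0,0,0,0,0.6],
  [0,0.155,0,0,0,0,0.6],
  [0,0.195,0,0,0,0,0.6],
])

```text
time: 32.32
tool_pos: [442.2, -202.6, 238.4]
tcp_rot: [180.0, -0.0, -10.9]
ft_force: [0.7, -0.9, 0.6]
finger_gap: 34.0
```

Emit:
jog_arm([
  [0,0.02,0,0,0,0,0.6],
  [0,0.03,0,0,0,0,0.6],
  [0,0.03,0,0,0,0,0.6],
  [0,0.03,0,0,0,0,0.6],
  [0,0.03,0,0,0,0,0.6],
])

```text
time: 32.73
tool_pos: [437.2, -229.6, 238.2]
tcp_rot: [-180.0, 0.0, -10.9]
ft_force: [0.5, 0.5, -0.4]
finger_gap: 34.3
```

```bash
python3 chk.py c6 abcd; python3 - <<'E'
from h import *
s=r.snapshot("top"); print(r.sense()["tool_pos"],r.sense()["time"]);crop(s,"full.png",100,130,420,290,2)
crop(s,"fin.png",110,150,240,245,6)
E
```

```text
[ 437.22053674 -229.74953011  238.34705085] 32.8833
```

View pics/c6t.png

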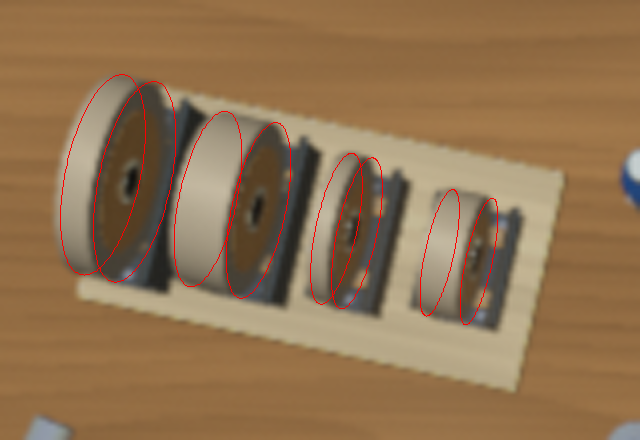

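View pics/fin.png

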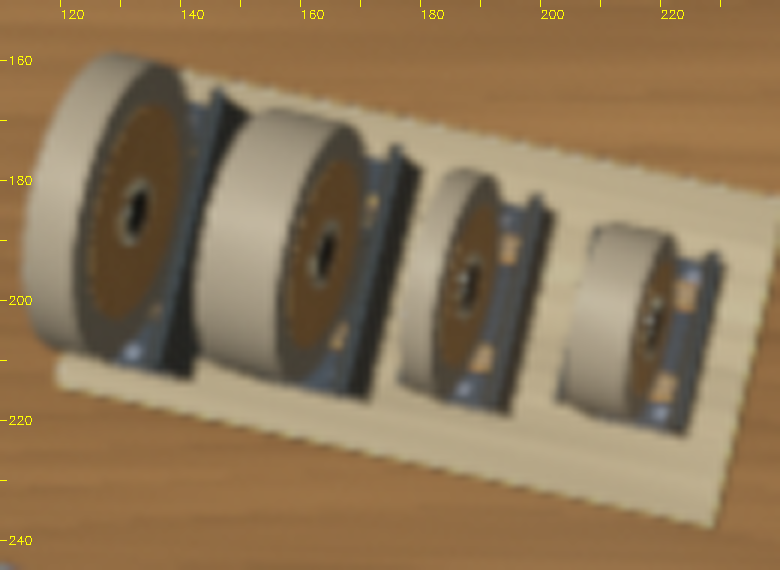

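View pics/full.png

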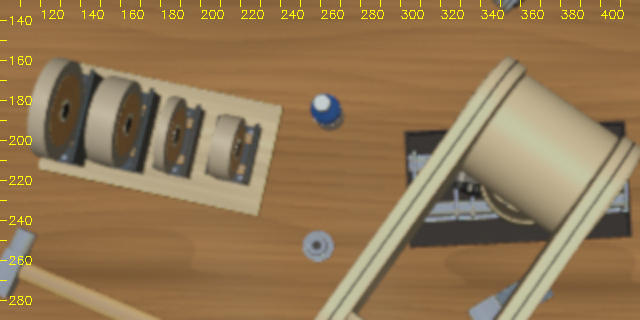

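In the clear top view every wheel is within about 3 mm of its outline, upright and seated. The bottle (263,184) and the flange (259,253) haven't moved. Handing in.

```bash
python3 -c "
from bench import r
print(r.sense()['qd'].round(2),r.sense()['ft_force'].round(1)); print(r.hand_in())"
```

```text
[-0.37 -0.02 -0.14 -0.11 -0.05 -0.11] [ 0.9 -0.3  0.1]
the job is handed in; nothing more can be done
None
```

I moved all four wheels from the drain rack into their own cradles and handed the job in at about 33 s of robot time, well inside the 122 s limit. The order was B, A, D, C. Each was lowered slowly until the wrist force reversed, then released with no drop seen. Hand-in gives no verdict, so the result below rests on my own checks.

- **Seating:** the tool height at contact was within about 1.5 mm of the expected seated height for every wheel.
- **Position:** in the last top and side pictures each wheel is upright and within 1–1.5 px (about 3 mm) of its seated outline.
- **Small disagreement:** the largest offset is A, which looks about 3 mm off across its slot in the top view. The side view shows a similar shift on the other wheels, about the size of the camera calibration error. Both are inside the 12 mm tolerance.
- **Other things:** the bottle and flange look unmoved, and the gripper ended well clear with no contact force.

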